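# Sort the left- and right-hand deck locators

### The arm

A 7-joint arm with a two-finger parallel gripper is mounted at the origin on the work surface. World frame = base frame: x ahead of the robot, y to its left, z up, the work surface at z = 0. Lengths are in mm, angles in rad, forces in N, time in s.
With the tool pointing down it reaches from about 425 to 825 mm from the base axis. Payload 3.6 kg.
Tool frame: the origin (TCP) lies at the centre of the arm's flange, where the gripper is bolted on; the fingertips stand 186 mm ahead of it and the grasp point (between the pads) lies env.pinch_z ahead of it (env.pinch_z is the distance from the TCP to the grasp point, in mm); z points along the fingers, y is the direction in which the jaws open and shut (so a half turn about z gives the same grasp; the last joint's range is limited). The gripper opens to 93 mm and grips with 3 to 60 N. Pads are 15 mm wide; open, the fingers measure 128 mm over their backs; the gripper's body (75 mm by 188 mm) begins 65 mm behind the grasp point.
Start: joints at [-1.194, 0.615, -0.013, 1.423, 0.008, 1.103, -0.04], TCP at [255.37, 597.714, 404.74] pointing down, gripper open.
Joint ranges: [-3.12, 3.12], [-0.3, 2.06], [-1.34, 1.32], [0.26, 2.42], [-1.36, 4.5], [0.01, 1.98], [-2.84, 2.84]. Speed limits (rad/s): [2.79, 2.79, 3.14, 3.14, 3.14, 3.14, 3.14].

### API

Orientations are given as [roll, pitch, yaw] about the fixed x, y, z axes, in that order (R = Rz(yaw) Ry(pitch) Rx(roll)).
In Python, from cell import env, camera gives the robot as it stands. The module is installed in compiled form; this text tells all that it offers.
- The arm moves only by the tool jog_arm, never from a script. Its argument "plan" is text: rows parted by semicolons, each of 4 numbers parted by spaces: the shift along the tool's x, y, z in m, then the turn about the tool's z in degrees. A call has exactly 5 rows; each row shifts and turns the pose as measured when the row begins, along the tool's axes as they then stand; what a row does not reach is not made up. A row lasts 1/8 s, in which the tool goes at most 62.5 mm and 10.7 degrees, less where a joint would pass 70% of its speed; a pose out of reach is approached as far as the arm can. A call is refused whole if a number of a shift passes 0.0625 or a number of a turn 10.7, either way. A call with a gripper value outside its range is refused whole. "gripper" is the finger opening in m, from 0 to 0.093, set as the call begins (left out, the last holds). The fingers move at their own pace and stop on an object; "force" is the grip in N (left out, the last holds). Time passes only in rows, so rows that do not move let the fingers close, or fill a call up. It gives the time, the measured TCP pose, the force and the opening at its end, in the units of the state.
- env.get_obs(): the state, without advancing time (a new reading comes with each control period).
- camera(name): name is "scene" or "top" or "wrist"; returns a dict with "pixels" (384x512x3 uint8, red, green, blue), "fx", "fy", "cx", "cy" (pixels), "rvec" (rotation vector, rad) and "tvec" (3), from world to camera coordinates, as OpenCV has them; the wrist camera has in their place "T_tool_cam" (4x4, takes a point from camera to tool coordinates, whose origin is the TCP and whose axes are the flange's). Camera axes: x right, y down, z forward; pixel columns grow to the right and rows downward; lengths in mm; the calibration is good to about 2 mm. A picture is of the moment at which its call begins: read the wrist's pose just before it. There is no depth.
- env.job_done(): hands the job in, once; it reports no verdict.
The state is a dict: "time_s": time; "q": joint angles; "dq": joint speeds; "effort": joint torques, N m; "eef_pos": TCP position; "tool_rot": TCP orientation; "force": force on the tool from outside, world axes, zero at the start; "wrist_torque": the same for the moment, N m; "grip_width": finger opening in mm.
Only numpy, scipy, OpenCV 4.12 (cv2) and the standard library are available. Lean on these libraries where they do the work, as an engineer would, in place of code of your own. Each camera call takes 0.05 s, during which the arm holds its last target.

### The job

The pipetting workstation's four corner locators lie mixed up on the grey plate: put the two left-hand ones in the bin on the robot's left and the two right-hand ones in the bin on the robot's right, each standing upright with its foot flat on the bin's floor. (With the long wall running away from you and the short wall at its far end, a left-hand locator's short wall turns left, a right-hand one's turns right.) Leave the jar, the tube rack and the tip box where they stand.

Things in the scene. Friction and masses are not known exactly. Their poses are not given: they have to be found in the camera images.
- left_a_center (a point): First left-hand locator, loose, 110-225 g, 55 mm high: dark foot plate 75 x 45 x 5 mm, 8 mm upright aluminium walls along one long and one short edge. Point: centre of the LONG wall, 27.5 mm above the underside; z up; x along the long wall, 75 mm, to the short wall at x = +29.5 to +37.5. Foot and short wall reach to +y: y = -4 to +41 mm. Grip across the long wall from above, above the foot.
- left_b_center (a point): Second left-hand locator, loose, 110-225 g, 55 mm high: dark foot plate 75 x 45 x 5 mm, 8 mm upright aluminium walls along one long and one short edge. Point: centre of the LONG wall, 27.5 mm above the underside; z up; x along the long wall, 75 mm, to the short wall at x = +29.5 to +37.5. Foot and short wall reach to +y: y = -4 to +41 mm. Grip across the long wall from above, above the foot.
- right_a_center (a point): First right-hand locator, loose, 110-225 g, 55 mm high: dark foot plate 75 x 45 x 5 mm, 8 mm upright aluminium walls along one long and one short edge. Point: centre of the LONG wall, 27.5 mm above the underside; z up; x along the long wall, 75 mm, to the short wall at x = +29.5 to +37.5. Foot and short wall reach to -y: y = -41 to +4 mm. Grip across the long wall from above, above the foot.
- right_b_center (a point): Second right-hand locator, loose, 110-225 g, 55 mm high: dark foot plate 75 x 45 x 5 mm, 8 mm upright aluminium walls along one long and one short edge. Point: centre of the LONG wall, 27.5 mm above the underside; z up; x along the long wall, 75 mm, to the short wall at x = +29.5 to +37.5. Foot and short wall reach to -y: y = -41 to +4 mm. Grip across the long wall from above, above the foot.
- left_bin_in (a point): centre of the inner floor of the left bin, on the robot's left (+y). A fixed pale-blue open bin, outside 160 x 160 x 25 mm, walls and floor 4 mm, inside 152 x 152 mm; this point is 4 mm above the bench and the rim 21 mm above this point; x and y along the bin's sides, z up.
- right_bin_in (a point): centre of the inner floor of the right bin, on the robot's right (-y). A fixed pale-blue open bin, outside 160 x 160 x 25 mm, walls and floor 4 mm, inside 152 x 152 mm; this point is 4 mm above the bench and the rim 21 mm above this point; x and y along the bin's sides, z up.
- deck: The fixed flat grey plate, 260 (x) x 360 (y) x 8 mm, on which the locators, the jar and the tube rack stand, in random places with gaps; origin at the centre of its underside on the bench; its top is 8 mm above the bench, no rim.
- jar_center (a point): Bystander: amber glass jar with a cap, 58 mm across, 85 mm high, loose on the plate among the locators; point at its centre, half-way up. Leave it alone.
- tube_rack_center (a point): Bystander: white block rack with 8 capped tubes, 75 (x) x 45 (y) mm, 58 mm high, loose on the plate among the locators; point at its centre, 29 mm up. Leave it alone.
- tip_box_center (a point): Bystander: closed pipette-tip box, 87 (x) x 122 (y) x 60 mm, loose on the bench near the left bin; point at its centre, 30 mm up. Leave it alone.
Things that resemble listed ones, but are neither listed nor needed, are in the scene too. Leave any brown look-alike of the part that bears right_a_center alone. Leave any turquoise look-alike of the part that bears left_b_center alone.

How it is judged:
By the outcome, as a careful person would: the job done as asked, in the order asked, and still so for the second after the job is handed in, with the robot touching nothing.
It also fails if it takes over 72 s, if anything falls off the work surface, if the arm or the gripper's body presses on something with over 40 N, if the wrist force passes 120 N, or if a joint passes its speed limit or range.

## Working session

There is one attempt and no reset: what is moved stays moved. The work goes in short steps, Python scripts to look and compute and a tool call to move; the robot and the scene stay as the last step left them, time stands still between calls to the robot, and variables do not carry over. Pictures are saved under pics/ and viewed, and the job is handed in when it is done.

Besides the shell and the picture viewer there is one more tool, called after "Emit:" as a command line: name --argument value ..., lists and objects as JSON in quotes. jog_arm: Moves the arm, as the interface text tells. Its arguments: {"type":"object","properties":{"plan":{"type":"string"},"gripper":{"type":"number"},"force":{"type":"number"}},"required":["plan"]}

```bash
mkdir -p pics; ls; python3 - <<'E'
from cell import env, camera
import cv2, numpy as np
o=env.get_obs(); print(o, env.pinch_z)
for n in ["scene","top","wrist"]:
    c=camera(n); cv2.imwrite(f"pics/{n}0.png",cv2.cvtColor(c["pixels"],cv2.COLOR_RGB2BGR))
    import pickle; pickle.dump(c,open(f"{n}0.pkl","wb"))
    print(n,{k:v for k,v in c.items() if k!="pixels"})
E
```

```text
pics
{'time_s': 0.0, 'q': array([-1.19350821,  0.6158921 , -0.0126471 ,  1.42488615,  0.00807841,
        1.10339255, -0.04043622]), 'dq': array([-0.00014397,  0.00024362,  0.00013419,  0.00040518, -0.00173673,
       -0.00114457, -0.00138767]), 'effort': array([-3.67933653e-04, -4.58934116e+01,  2.08974942e-01, -1.65744746e+01,
       -6.10182923e-02,  2.03201902e-02,  2.04272274e-04]), 'eef_pos': array([255.2339422 , 597.4472825 , 403.60231019]), 'tool_rot': array([-3.13906366e+00, -1.00899323e-06,  2.73785010e+00]), 'force': array([ 0.15396874, -0.7249149 , -0.35056116]), 'wrist_torque': array([0.01710572, 0.03194263, 0.01142328]), 'grip_width': 93.12852822572889} 167.3
scene {'fx': 360.24651890659993, 'fy': 360.24651890659993, 'cx': 250.76326164772644, 'cy': 193.46504170274756, 'rvec': array([ 2.01369375,  0.8464859 , -0.46633426]), 'tvec': array([-379.32313781, -144.88605175, 1298.35341754])}
top {'fx': 391.9558172390168, 'fy': 391.9558172390168, 'cx': 258.5383003245457, 'cy': 191.60195016116745, 'rvec': array([ 2.17128848, -2.13903089,  0.14325094]), 'tvec': array([ -8.36117406, 568.47416185, 988.91356079])}
wrist {'fx': 304.41112160204347, 'fy': 304.41112160204347, 'cx': 254.61396185551726, 'cy': 188.74119172545952, 'T_tool_cam': array([[-3.49157288e-04, -9.57144602e-01, -2.89610235e-01,
         8.09679304e+01],
       [ 9.99999732e-01, -5.20779231e-04,  5.15533698e-04,
         5.87462677e-01],
       [-6.44263292e-04, -2.89609977e-01,  9.57144527e-01,
         1.87898514e+01],
       [ 0.00000000e+00,  0.00000000e+00,  0.00000000e+00,
         1.00000000e+00]])}
```

View pics/scene0.png

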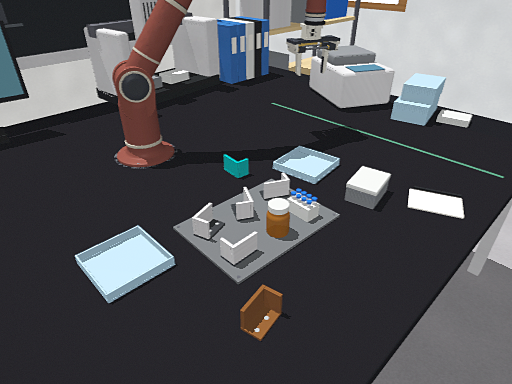

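View pics/top0.png

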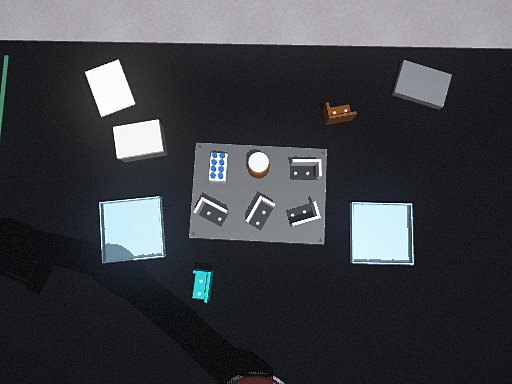

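View pics/wrist0.png

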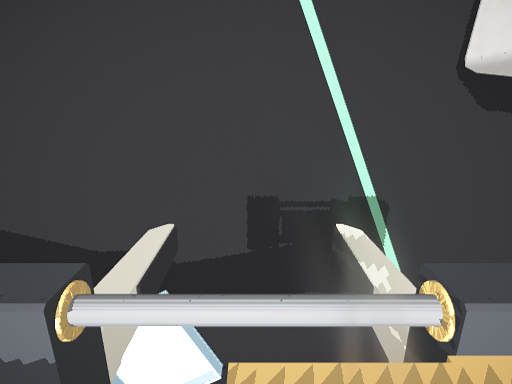

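The top view shows +x up and +y to the left. The deck is at about (259,193), with four aluminium locators at (305,168), (303,212), (260,210) and (211,210). The brown look-alike is at (340,112) and the turquoise one at (203,286). The bins are at (132,229) and (381,233). Next I'll take a close crop.

```bash
python3 - <<'E'
import pickle,cv2
c=pickle.load(open("top0.pkl","rb"));p=cv2.cvtColor(c["pixels"],cv2.COLOR_RGB2BGR)
cr=p[138:248,185:335]; cv2.imwrite("pics/crop0.png",cv2.resize(cr,None,fx=5,fy=5,interpolation=cv2.INTER_CUBIC))
E
```

```text
(no output)
```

View pics/crop0.png

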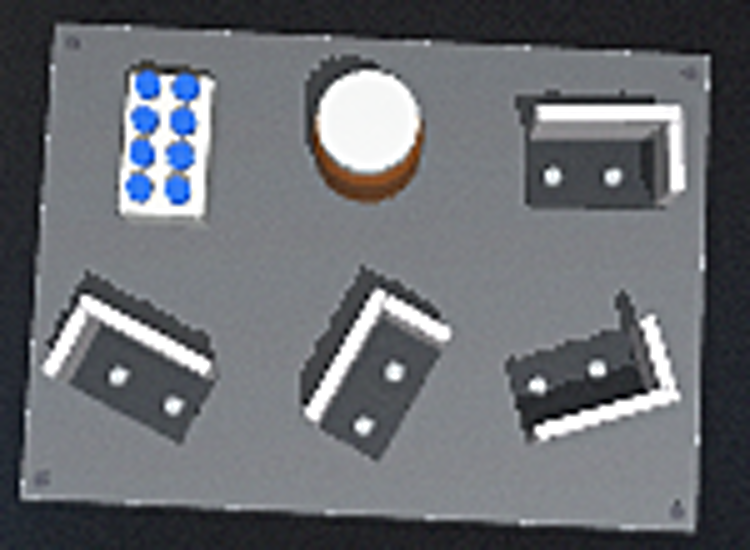

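Reading each locator from its long wall towards the short wall in the crop:
- Upper right (long wall points right, short wall turns down): right-hand.
- Lower right (points right, turns up): left-hand.
- Middle (points up-right, turns right): right-hand.
- Left (points up-left, turns down-left): left-hand.

Now I'll measure their poses with a template fit of the white wall tops.

```bash
cat > h.py <<'E'
import numpy as np,cv2,pickle
from scipy.optimize import minimize
def ray_plane(c,uv,z):
    R,_=cv2.Rodrigues(c["rvec"]);t=np.array(c["tvec"])
    K=np.array([[c["fx"],0,c["cx"]],[0,c["fy"],c["cy"]],[0,0,1]])
    uv=np.atleast_2d(np.asarray(uv,float)); d=(np.linalg.inv(K)@np.c_[uv,np.ones(len(uv))].T).T@R
    C=-R.T@t; s=(z-C[2])/d[:,2]; return (C+d*s[:,None])[:,:2]
def proj(c,P):
    K=np.array([[c["fx"],0,c["cx"]],[0,c["fy"],c["cy"]],[0,0,1]])
    return cv2.projectPoints(np.asarray(P,float),c["rvec"],np.array(c["tvec"],float),K,None)[0][:,0]
def L(hand,x,y,a,z):  # hand +1 left
    p=np.array([[-37.5,-4],[37.5,-4],[37.5,41],[29.5,41],[29.5,4],[-37.5,4]],float); p[:,1]*=hand
    ca,sa=np.cos(a),np.sin(a); return np.c_[p@np.array([[ca,sa],[-sa,ca]])+[x,y],np.full(6,z)]
def fit(c,hand,g0,z,s=8,thr=(90,235)):
    g=c["pixels"].min(2).astype(float); pc=proj(c,L(hand,*g0,z)); lo=(pc.min(0)-6).astype(int); hi=(pc.max(0)+7).astype(int)
    roi=np.clip((g[lo[1]:hi[1],lo[0]:hi[0]]-thr[0])/(thr[1]-thr[0]),0,1)
    def cost(v):
        q=proj(c,L(hand,v[0],v[1],v[2]/50,z)); m=np.zeros((roi.shape[0]*s,roi.shape[1]*s),np.uint8)
        cv2.fillPoly(m,[np.round(((q-lo+.5)*s-.5)*16).astype(np.int32)],255,shift=4)
        m=cv2.resize(m,roi.shape[::-1],interpolation=cv2.INTER_AREA)/255.
        return ((m-roi)**2).sum()
    best=None
    for k in range(6):
        r=np.random.default_rng(k); v0=np.array([g0[0],g0[1],g0[2]*50])+r.normal(0,2,3)*(k>0)
        o=minimize(cost,v0,method="Nelder-Mead",options=dict(initial_simplex=v0+np.vstack([np.zeros(3),np.eye(3)*5])))
        if best is None or o.fun<best.fun: best=o
    return best.x[0],best.x[1],best.x[2]/50,best.fun,roi.sum()
def from_pix(c,tail,corner,z):
    w=ray_plane(c,[tail,corner],z); d=w[1]-w[0]; return [*(w.mean(0)),np.arctan2(d[1],d[0])]
E
python3 - <<'E'
from h import *
c=pickle.load(open("top0.pkl","rb"))
f=lambda x,y:(x/5+185-.4,y/5+138-.4)
print("deck", ray_plane(c,[f(55,25),f(712,55),f(693,530),f(20,497)],8).round(1).tolist())
for n,h,a,b in [("rA(upper right)",-1,(535,112),(683,112)),("lB(lower right)",1,(537,435),(680,395)),("rC(mid)",-1,(312,415),(380,295)),("lD(left)",1,(210,370),(85,300))]:
    w=ray_plane(c,[f(*a),f(*b)],63); g=from_pix(c,f(*a),f(*b),63); print(n,"len",np.linalg.norm(w[1]-w[0]).round(1),np.round(g,2),np.round(fit(c,h,g,63),3))
# bins
hsv=cv2.cvtColor(c["pixels"],cv2.COLOR_RGB2HSV)
m=cv2.inRange(hsv,(90,20,110),(115,120,255))
n,lab,st,ce=cv2.connectedComponentsWithStats(m)
for i in range(1,n):
    if st[i,4]>500:
        cn=cv2.findContours((lab==i).astype(np.uint8),0,1)[0][0]; r=cv2.minAreaRect(cn); print(st[i],r); w=ray_plane(c,cv2.boxPoints(r),25); print(w.round(1).tolist(),w.mean(0),np.linalg.norm(w[1]-w[0]),np.linalg.norm(w[2]-w[1]))
p=cv2.cvtColor(c["pixels"],cv2.COLOR_RGB2BGR)
cv2.imwrite("pics/bins.png",np.hstack([cv2.resize(p[185:275,90:175],None,fx=4,fy=4,interpolation=cv2.INTER_CUBIC),cv2.resize(p[185:275,340:425],None,fx=4,fy=4,interpolation=cv2.INTER_CUBIC)]))
E
```

```text
deck [[704.9, 174.3], [693.7, -185.3], [436.1, -173.1], [448.2, 183.7]]
rA(upper right) len 76.4 [ 649.21 -122.04   -1.56] [ 648.764 -122.531   -1.55    49.105  291.503]
lB(lower right) len 75.4 [ 493.08 -121.66   -1.28] [ 494.265 -121.091   -1.273   92.548  417.193]
rC(mid) len 70.1 [ 5.216e+02  1.150e+01 -5.000e-01] [ 5.21854e+02  1.15090e+01 -5.03000e-01  8.90520e+01  4.36648e+02]
lD(left) len 73.2 [530.19 112.58   1.08] [530.526 114.132   1.094  56.443 318.179]
[  99  196   67   67 3584] ((131.56597900390625, 228.92385864257812), (62.34117126464844, 63.83735656738281), 85.91438293457031)
[[541.0, 424.5], [555.7, 257.2], [393.8, 238.1], [379.8, 402.0]] [467.56004634 330.46265472] 167.84425659955107 163.02483978210725
[ 352  202   62   63 3453] ((382.5, 233.0), (62.0, 61.0), 90.0)
[[546.2, -247.2], [548.6, -408.5], [387.1, -402.6], [384.8, -244.5]] [ 466.68396768 -325.70069147] 161.36860483207008 161.582526812655
```

View pics/bins.png

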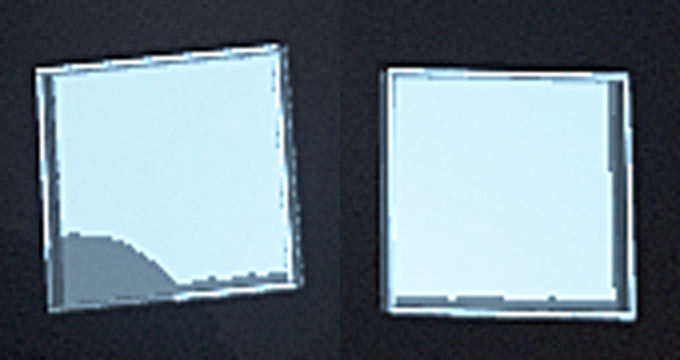

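```bash
python3 - <<'E'
from h import *
c=pickle.load(open("top0.pkl","rb"))
f=lambda x,y:(x/5+185-.4,y/5+138-.4)
for n,h,a,b in [("rA",-1,(535,112),(683,112)),("lB",1,(537,435),(680,395)),("rC",-1,(312,415),(380,295)),("lD",1,(210,370),(85,300))]:
    g=from_pix(c,f(*a),f(*b),63); r=fit(c,h,g,63,thr=(175,245));print(n,np.round(r,3))
    q=np.array(L(h,*r[:3],63)); print(q[:3,:2].round(0).tolist())
for off,P in [(90,[(38,70),(283,48),(298,287),(52,310)]),(340,[(47,70),(290,73),(294,317),(47,315)])]:
    P=np.array(P)/4+[off,185]-.4; w=ray_plane(c,P,25); print(w.round(1).tolist(),w.mean(0),[np.linalg.norm(w[i]-w[i-1]).round(1) for i in range(4)], np.arctan2(*(w[0]-w[3])[::-1]),np.arctan2(*(w[1]-w[2])[::-1]))
E
```

```text
rA [ 649.293 -122.443   -1.551   16.245  127.957]
[[653.0, -85.0], [654.0, -160.0], [609.0, -161.0]]
lB [ 494.445 -120.753   -1.275   20.472  135.971]
[[480.0, -86.0], [502.0, -158.0], [545.0, -145.0]]
rC [ 5.22134e+02  1.15720e+01 -5.08000e-01  1.97080e+01  1.32386e+02]
[[491.0, 33.0], [557.0, -3.0], [535.0, -42.0]]
lD [530.612 114.325   1.096  18.754 129.8  ]
[[517.0, 79.0], [551.0, 146.0], [511.0, 166.0]]
[[535.8, 419.9], [552.9, 259.3], [397.3, 242.2], [380.3, 400.4]] [466.55585887 330.45704742] [np.float64(156.8), np.float64(161.5), np.float64(156.5), np.float64(159.0)] 0.12500182291458609 0.10924231210286335
[[545.9, -245.4], [546.3, -406.0], [387.5, -402.9], [386.5, -242.9]] [ 466.54227149 -324.30821123] [np.float64(159.4), np.float64(160.6), np.float64(158.8), np.float64(160.0)] -0.016021753894171955 -0.01984931535133227
```

Checks against the known sizes: the wall lengths are about 75 mm, the bin sides 157–161 mm, and the deck about 360 x 257 mm. All agree.

Candidates, with top pixel:
- Left-hand: (211,210) and (303,212).
- Right-hand: (260,210) and (305,168).
- Excluded: brown (340,112) and turquoise (203,286).

The close crop confirmed the choice.

```bash
cat > rows.py <<'E'
import sys,numpy as np
from cell import env
def go(x,y,z,yawd,vmax=55,tmax=10.5):
    o=env.get_obs();p=o["eef_pos"];a=np.degrees(o["tool_rot"][2]);t=np.array([x,y,z],float)
    print("t %.2f"%o["time_s"],"pos",p.round(1),"yaw %.1f"%a,"rp",np.degrees(o["tool_rot"][:2]).round(1),"grip %.1f"%o["grip_width"],"F",o["force"].round(1))
    d=t-p; dy=(yawd-a+180)%360-180; n=max(1,int(np.ceil(max(np.linalg.norm(d)/vmax,abs(dy)/tmax)))); n=int(np.ceil(n/5)*5)
    R=[]
    for i in range(n):
        r=np.radians(a); s=d/n; R.append("%.4f %.4f %.4f %.1f"%((np.cos(r)*s[0]+np.sin(r)*s[1])/1e3,(np.sin(r)*s[0]-np.cos(r)*s[1])/1e3,-s[2]/1e3,-dy/n)); a+=dy/n
    for i in range(0,n,5): print("; ".join(R[i:i+5]))
go(*map(float,sys.argv[1:]))
E
python3 rows.py 533.3 119.7 310 62.8
```

```text
t 0.15 pos [255.3 597.5 403.9] yaw 156.9 rp [-179.9    0. ] grip 92.8 F [-0.7  0.6  0.3]
-0.0296 -0.0220 0.0063 6.3; -0.0318 -0.0187 0.0063 6.3; -0.0336 -0.0151 0.0063 6.3; -0.0351 -0.0113 0.0063 6.3; -0.0361 -0.0074 0.0063 6.3
-0.0367 -0.0034 0.0063 6.3; -0.0368 0.0006 0.0063 6.3; -0.0366 0.0046 0.0063 6.3; -0.0358 0.0086 0.0063 6.3; -0.0347 0.0125 0.0063 6.3
-0.0331 0.0162 0.0063 6.3; -0.0311 0.0197 0.0063 6.3; -0.0288 0.0230 0.0063 6.3; -0.0261 0.0260 0.0063 6.3; -0.0231 0.0287 0.0063 6.3
```

Emit:
jog_arm --plan "-0.030 -0.022 0.006 6.3; -0.032 -0.019 0.006 6.3; -0.034 -0.015 0.006 6.3; -0.035 -0.011 0.006 6.3; -0.036 -0.007 0.006 6.3" --gripper 0.044 --force 45

```text
time_s: 0.78
eef_pos: [347.5, 435.6, 371.0]
tool_rot: [-3.137, -0.001, 2.178]
force: [0.1, 0.6, -0.5]
grip_width: 47.5
```

```bash
python3 rows.py 533.3 119.7 310 62.8
```

```text
t 0.78 pos [347.5 435.6 371. ] yaw 124.8 rp [-1.798e+02 -1.000e-01] grip 47.5 F [ 0.1  0.6 -0.5]
-0.0365 -0.0028 0.0061 6.2; -0.0366 0.0012 0.0061 6.2; -0.0363 0.0051 0.0061 6.2; -0.0355 0.0090 0.0061 6.2; -0.0343 0.0128 0.0061 6.2
-0.0327 0.0164 0.0061 6.2; -0.0308 0.0199 0.0061 6.2; -0.0285 0.0231 0.0061 6.2; -0.0258 0.0260 0.0061 6.2; -0.0228 0.0287 0.0061 6.2
```

Emit:
jog_arm --plan "-0.0365 -0.003 0.006 6.2; -0.0365 0.001 0.006 6.2; -0.036 0.005 0.006 6.2; -0.0355 0.009 0.006 6.2; -0.0345 0.013 0.006 6.2"

```text
time_s: 1.4
eef_pos: [440.6, 271.4, 339.3]
tool_rot: [-3.136, 0.002, 1.619]
force: [-0.6, 0.1, 0.8]
grip_width: 43.9
```

Emit:
jog_arm --plan "-0.0325 0.0165 0.006 6.2; -0.031 0.020 0.006 6.2; -0.0285 0.023 0.006 6.2; -0.026 0.026 0.006 6.2; -0.023 0.0285 0.006 6.2"

```text
time_s: 2.02
eef_pos: [531.3, 106.1, 307.6]
tool_rot: [-3.137, 0.005, 1.062]
force: [-0.2, 0.0, -0.5]
grip_width: 43.8
```

```bash
python3 rows.py 533.3 119.7 310 62.8
python3 - <<'E'
from cell import env, camera
import cv2,pickle
o=env.get_obs(); c=camera("wrist"); c["obs"]=o; pickle.dump(c,open("w1.pkl","wb")); cv2.imwrite("pics/w1.png",cv2.cvtColor(c["pixels"],cv2.COLOR_RGB2BGR))
E
```

```text
t 2.02 pos [531.3 106.1 307.6] yaw 60.8 rp [-179.7    0.3] grip 43.8 F [-0.2  0.  -0.5]
0.0026 -0.0010 -0.0005 -0.4; 0.0026 -0.0010 -0.0005 -0.4; 0.0026 -0.0009 -0.0005 -0.4; 0.0026 -0.0009 -0.0005 -0.4; 0.0026 -0.0009 -0.0005 -0.4
```

View pics/w1.png

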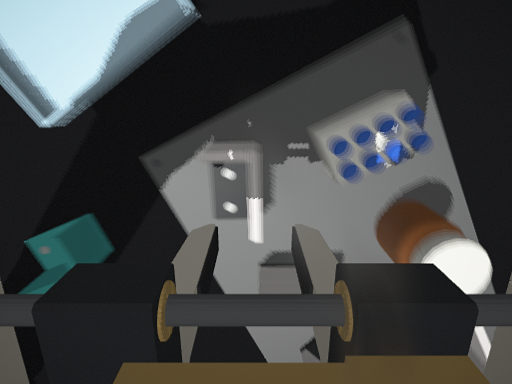

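The wrist view shows the left locator's wall at columns 247–262, rows 143–243, centred between the fingertips (about 198 and 312). I'll check the fitted pose by projecting it into this view.

```bash
python3 - <<'E'
from h import *
from scipy.spatial.transform import Rotation as Rr
c=pickle.load(open("w1.pkl","rb"));o=c["obs"]
T=np.eye(4);T[:3,:3]=Rr.from_euler("xyz",o["tool_rot"]).as_matrix();T[:3,3]=o["eef_pos"]
M=np.linalg.inv(T@c["T_tool_cam"]);c["rvec"]=cv2.Rodrigues(M[:3,:3])[0];c["tvec"]=M[:3,3]
p=cv2.cvtColor(c["pixels"],cv2.COLOR_RGB2BGR)
q=proj(c,L(1,530.6,114.3,1.096,63)); print(q.round(1).tolist())
cv2.polylines(p,[q.round().astype(int)],1,(0,0,255),1); cv2.imwrite("pics/w1b.png",cv2.resize(p[110:270,150:390],None,fx=3,fy=3))
E
```

```text
[[257.1, 238.7], [253.8, 147.2], [193.5, 149.3], [194.5, 159.8], [243.5, 158.2], [247.3, 239.0]]
```

View pics/w1b.png

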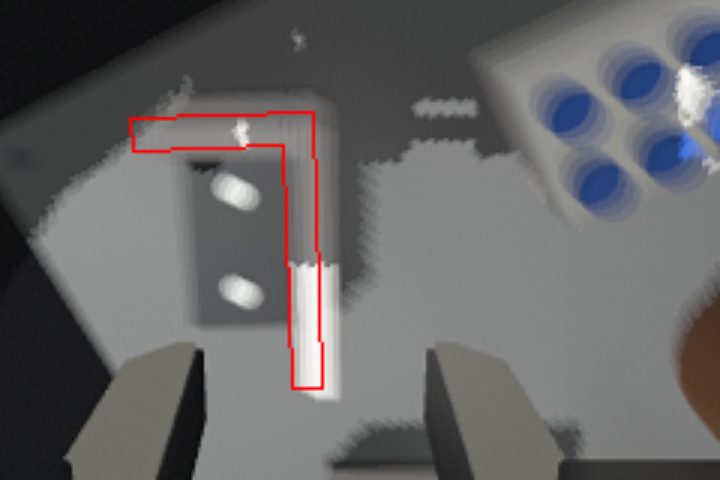

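The image has motion blur because the arm was still moving, but the model and the picture agree. I'll settle over the locator and descend.

Emit:
jog_arm --plan "0.013 -0.005 0 -2; 0 0 0 0; 0 0 0 0; 0 0 0 0; 0 0 0 0"

```text
time_s: 2.7
eef_pos: [534.4, 117.1, 306.7]
tool_rot: [-3.14, 0.008, 1.092]
force: [-0.7, -0.2, 0.1]
grip_width: 43.7
```

```bash
python3 rows.py 533.3 119.7 217 62.8
cat > chk.py <<'E'
from h import *
import sys
from cell import env,camera
from scipy.spatial.transform import Rotation as Rr
# chk.py hand x y yaw ztop name
h,x,y,a,z=map(float,sys.argv[1:6])
o=env.get_obs();c=camera("wrist")
T=np.eye(4);T[:3,:3]=Rr.from_euler("xyz",o["tool_rot"]).as_matrix();T[:3,3]=o["eef_pos"]
M=np.linalg.inv(T@c["T_tool_cam"]);c["rvec"]=cv2.Rodrigues(M[:3,:3])[0];c["tvec"]=M[:3,3]
p=cv2.cvtColor(c["pixels"],cv2.COLOR_RGB2BGR)
q=proj(c,L(h,x,y,a,z)); print(q.round(1).tolist())
cv2.polylines(p,[q.round().astype(int)],1,(0,0,255),1); cv2.imwrite("pics/%s.png"%sys.argv[6],p)
E
python3 chk.py 1 530.6 114.3 1.096 63 w2
```

```text
t 2.70 pos [534.4 117.1 306.7] yaw 62.6 rp [-179.9    0.5] grip 43.7 F [-0.7 -0.2  0.1]
0.0004 -0.0004 0.0179 -0.0; 0.0004 -0.0004 0.0179 -0.0; 0.0004 -0.0004 0.0179 -0.0; 0.0004 -0.0004 0.0179 -0.0; 0.0004 -0.0004 0.0179 -0.0
[[257.9, 250.6], [257.7, 161.2], [197.8, 161.4], [198.5, 171.8], [247.2, 171.6], [248.1, 250.6]]
```

View pics/w2.png

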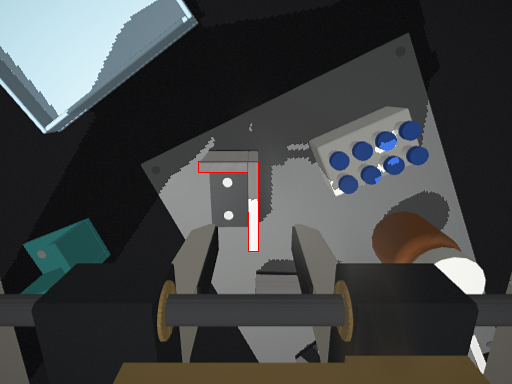

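The overlay lies on the wall (columns 247–258, tail at row 251). Descending now.

Emit:
jog_arm --plan "0.0005 -0.0005 0.018 0; 0.0005 -0.0005 0.018 0; 0.0005 -0.0005 0.018 0; 0.0005 0 0.018 0; 0 0 0.016 0"

```text
time_s: 3.38
eef_pos: [534.5, 119.6, 218.2]
tool_rot: [3.139, 0.004, 1.093]
force: [0.6, -0.0, -0.2]
grip_width: 43.6
```

Emit:
jog_arm --plan "0 0 0 0; 0 0 0 0; 0 0 0 0; 0 0 0 0; 0 0 0 0" --gripper 0 --force 45

```text
time_s: 4.0
eef_pos: [534.6, 119.5, 218.8]
tool_rot: [3.139, 0.004, 1.093]
force: [-0.2, 0.3, -1.1]
grip_width: 8.0
```

```bash
python3 rows.py 533.3 119.7 310 62.8
python3 chk.py 1 530.6 114.3 1.096 63 w3
```

```text
t 4.00 pos [534.6 119.5 218.8] yaw 62.6 rp [179.9   0.2] grip 8.0 F [-0.2  0.3 -1.1]
-0.0001 -0.0002 -0.0182 -0.0; -0.0001 -0.0003 -0.0182 -0.0; -0.0001 -0.0003 -0.0182 -0.0; -0.0001 -0.0003 -0.0182 -0.0; -0.0001 -0.0003 -0.0182 -0.0
[[259.4, 334.1], [259.6, 206.1], [165.5, 206.4], [167.0, 221.9], [243.1, 221.6], [244.9, 334.1]]
```

View pics/w3.png

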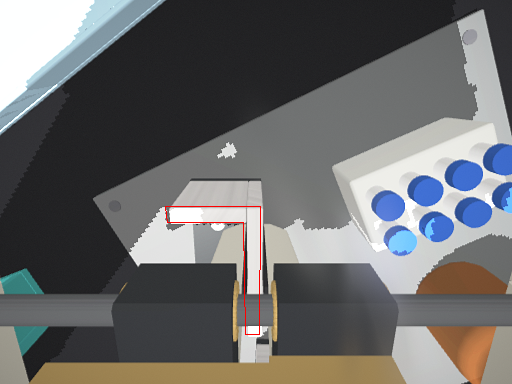

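Gripped with 8.0 mm opening, and the overlay matches. Lifting.

Emit:
jog_arm --plan "0 0 -0.012 0; 0 0 -0.02 0; 0 0 -0.02 0; 0 0 -0.02 0; 0 0 -0.018 0"

```text
time_s: 4.68
eef_pos: [533.8, 119.7, 312.5]
tool_rot: [3.142, 0.006, 1.092]
force: [-0.1, -0.5, -3.0]
grip_width: 7.7
```

```bash
python3 rows.py 445.7 362.9 305 96.3 40
```

```text
t 4.67 pos [533.8 119.7 312.5] yaw 62.6 rp [180.    0.3] grip 7.7 F [-0.1 -0.5 -3. ]
0.0175 -0.0190 0.0007 -3.4; 0.0186 -0.0180 0.0007 -3.4; 0.0196 -0.0168 0.0007 -3.4; 0.0206 -0.0156 0.0007 -3.4; 0.0215 -0.0144 0.0007 -3.4
0.0223 -0.0131 0.0007 -3.4; 0.0230 -0.0118 0.0007 -3.4; 0.0237 -0.0104 0.0007 -3.4; 0.0243 -0.0090 0.0007 -3.4; 0.0247 -0.0076 0.0007 -3.4
```

Emit:
jog_arm --plan "0.0175 -0.019 0.0005 -3.4; 0.0185 -0.018 0.0005 -3.4; 0.0195 -0.017 0.0005 -3.4; 0.0205 -0.0155 0.0005 -3.4; 0.0215 -0.0145 0.0005 -3.4"

```text
time_s: 5.3
eef_pos: [487.7, 243.5, 313.1]
tool_rot: [3.137, 0.005, 1.398]
force: [0.3, 0.3, -2.5]
grip_width: 7.8
```

Emit:
jog_arm --plan "0.0225 -0.013 0.0005 -3.4; 0.023 -0.012 0.0005 -3.4; 0.0235 -0.0105 0.0005 -3.4; 0.020 -0.007 0.0005 -3.4; 0.012 -0.004 0.0005 -2.5"

```text
time_s: 5.92
eef_pos: [443.0, 355.4, 309.6]
tool_rot: [3.14, 0.006, 1.7]
force: [0.3, -1.1, -2.2]
grip_width: 7.8
```

```bash
python3 rows.py 445.7 362.9 305 96.3 40
```

```text
t 5.92 pos [443.  355.4 309.6] yaw 97.4 rp [179.9   0.4] grip 7.8 F [ 0.3 -1.1 -2.2]
0.0014 0.0007 0.0009 0.2; 0.0014 0.0007 0.0009 0.2; 0.0014 0.0007 0.0009 0.2; 0.0014 0.0007 0.0009 0.2; 0.0014 0.0007 0.0009 0.2
```

Emit:
jog_arm --plan "0.004 0.002 0.015 1; 0.003 0.001 0.018 0; 0 0 0.018 0; 0 0 0.018 0; 0 0 0.013 0"

```text
time_s: 6.55
eef_pos: [447.1, 359.7, 220.9]
tool_rot: [3.141, 0.011, 1.676]
force: [-0.4, -0.9, -2.6]
grip_width: 7.6
```

```bash
python3 rows.py 445.7 362.9 216 96.3 40
python3 - <<'E'
from cell import env, camera
import cv2,pickle
for n in ["top","wrist"]:
    c=camera(n); pickle.dump(c,open(n+"1.pkl","wb")); p=cv2.cvtColor(c["pixels"],cv2.COLOR_RGB2BGR); cv2.imwrite(f"pics/{n}p1.png",p)
E
```

```text
t 6.55 pos [447.1 359.7 220.9] yaw 96.1 rp [179.9   0.6] grip 7.6 F [-0.4 -0.9 -2.6]
0.0007 -0.0002 0.0010 -0.0; 0.0007 -0.0002 0.0010 -0.0; 0.0007 -0.0002 0.0010 -0.0; 0.0007 -0.0002 0.0010 -0.0; 0.0007 -0.0002 0.0010 -0.0
```

View pics/wristp1.png

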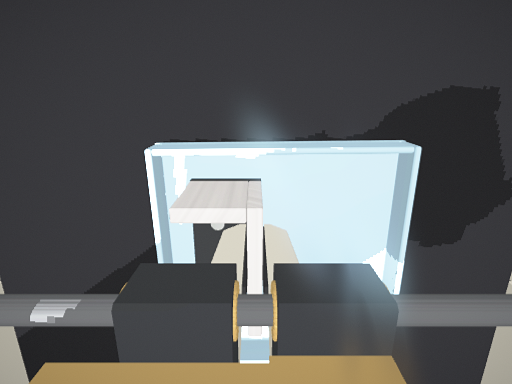

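The wrist view shows the locator upright inside the left bin, with a gap to the left wall (160–195) and to the far wall (row 150 against 180). I'll lower it to contact.

Emit:
jog_arm --plan "0.001 0 0.002 0; 0 0 0.002 0; 0 0 0.001 0; 0 0 0.0005 0; 0 0 0 0"

```text
time_s: 7.28
eef_pos: [447.5, 360.8, 216.5]
tool_rot: [3.139, 0.01, 1.676]
force: [0.3, 0.6, -1.9]
grip_width: 7.6
```

Emit:
jog_arm --plan "0 0 0.001 0; 0 0 0.001 0; 0 0 0.0005 0; 0 0 0.0005 0; 0 0 0 0"

```text
time_s: 7.9
eef_pos: [447.6, 360.8, 214.8]
tool_rot: [3.139, 0.009, 1.676]
force: [-0.0, 0.1, 0.2]
grip_width: 7.9
```

Contact: the force went from −2 to about 0. I'll release with a small opening and rise.

Emit:
jog_arm --plan "0 0 0 0; 0 0 0 0; 0 0 0 0; 0 0 0 0; 0 0 0 0" --gripper 0.028

```text
time_s: 8.52
eef_pos: [448.1, 361.1, 214.4]
tool_rot: [3.137, 0.008, 1.676]
force: [-1.0, -0.3, -0.3]
grip_width: 28.0
```

Emit:
jog_arm --plan "0 0 -0.015 0; 0 0 -0.02 0; 0 0 -0.025 0; 0 0 -0.025 0; 0 0 -0.02 0" --gripper 0.044

```text
time_s: 9.15
eef_pos: [447.3, 361.7, 325.2]
tool_rot: [3.137, 0.009, 1.676]
force: [0.4, 1.2, -0.2]
grip_width: 44.3
```

```bash
python3 rows.py 496.2 -126.5 305 107 48
python3 - <<'E'
from cell import env, camera
import cv2,pickle
c=camera("wrist"); p=cv2.cvtColor(c["pixels"],cv2.COLOR_RGB2BGR); cv2.imwrite("pics/wp2.png",p)
E
```

```text
t 9.15 pos [447.3 361.7 325.2] yaw 96.0 rp [179.7   0.5] grip 44.3 F [ 0.4  1.2 -0.2]
-0.0327 -0.0002 0.0013 -0.7; -0.0327 -0.0006 0.0013 -0.7; -0.0327 -0.0010 0.0013 -0.7; -0.0327 -0.0014 0.0013 -0.7; -0.0327 -0.0018 0.0013 -0.7
-0.0326 -0.0023 0.0013 -0.7; -0.0326 -0.0027 0.0013 -0.7; -0.0326 -0.0031 0.0013 -0.7; -0.0325 -0.0035 0.0013 -0.7; -0.0325 -0.0039 0.0013 -0.7
-0.0324 -0.0043 0.0013 -0.7; -0.0324 -0.0047 0.0013 -0.7; -0.0323 -0.0052 0.0013 -0.7; -0.0322 -0.0056 0.0013 -0.7; -0.0322 -0.0060 0.0013 -0.7
```

View pics/wp2.png

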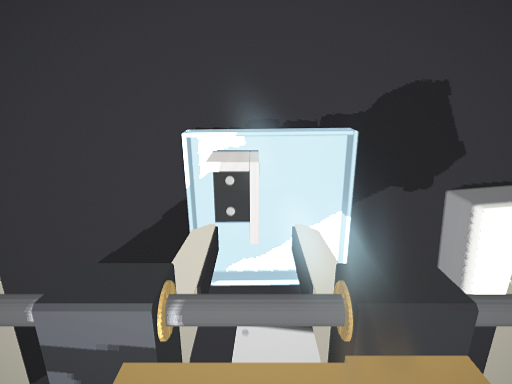

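The first locator stands flat in the left bin, with the wall at about (254,197). Moving on to the second left-hand one.

Emit:
jog_arm --plan "-0.0325 0 0.001 -0.7; -0.0325 -0.0005 0.001 -0.7; -0.0325 -0.001 0.001 -0.7; -0.0325 -0.0015 0.001 -0.7; -0.0325 -0.002 0.001 -0.7"

```text
time_s: 9.82
eef_pos: [464.3, 199.0, 326.5]
tool_rot: [3.126, 0.001, 1.746]
force: [-0.7, -0.5, 0.2]
grip_width: 44.2
```

Emit:
jog_arm --plan "-0.0325 -0.0025 0.001 -0.7; -0.0325 -0.003 0.001 -0.7; -0.0325 -0.003 0.001 -0.7; -0.0325 -0.0035 0.001 -0.7; -0.0325 -0.004 0.001 -0.7"

```text
time_s: 10.45
eef_pos: [481.0, 30.7, 323.5]
tool_rot: [3.121, 0.002, 1.808]
force: [0.1, -0.5, 0.0]
grip_width: 44.2
```

```bash
python3 rows.py 496.2 -126.5 305 107 48
```

```text
t 10.45 pos [481.   30.7 323.5] yaw 103.6 rp [1.788e+02 1.000e-01] grip 44.2 F [ 0.1 -0.5  0. ]
-0.0313 -0.0044 0.0037 -0.7; -0.0312 -0.0048 0.0037 -0.7; -0.0312 -0.0052 0.0037 -0.7; -0.0311 -0.0055 0.0037 -0.7; -0.0310 -0.0059 0.0037 -0.7
```

Emit:
jog_arm --plan "-0.031 -0.0045 0.004 -0.7; -0.031 -0.005 0.004 -0.7; -0.031 -0.005 0.004 -0.7; -0.031 -0.0055 0.002 -0.7; -0.025 -0.006 0.002 -0.7"

```text
time_s: 11.08
eef_pos: [494.7, -126.1, 309.2]
tool_rot: [3.117, 0.006, 1.87]
force: [0.1, -0.3, -0.2]
grip_width: 44.0
```

```bash
python3 rows.py 496.2 -126.5 305 107 48
```

```text
t 11.07 pos [ 494.7 -126.1  309.2] yaw 107.1 rp [178.6   0.3] grip 44.0 F [ 0.1 -0.3 -0.2]
-0.0002 0.0003 0.0008 0.0; -0.0002 0.0003 0.0008 0.0; -0.0002 0.0003 0.0008 0.0; -0.0002 0.0003 0.0008 0.0; -0.0002 0.0003 0.0008 0.0
```

Emit:
jog_arm --plan "0.003 0 0.001 0; 0.001 0 0.001 0; 0 0 0 0; 0 0 0 0; 0 0 0 0"

```text
time_s: 11.7
eef_pos: [493.3, -120.4, 307.7]
tool_rot: [3.116, 0.005, 1.87]
force: [-0.0, 1.1, 0.1]
grip_width: 44.3
```

```bash
cat >> rows.py <<'E'
from scipy.spatial.transform import Rotation as Rr
o=env.get_obs(); print("pinch",(o["eef_pos"]+Rr.from_euler("xyz",o["tool_rot"]).as_matrix()@[0,0,167.3]).round(1))
E
python3 rows.py 496.2 -126.5 217 107 48;python3 chk.py 1 494.4 -120.8 -1.275 63 w4
```

```text
t 11.70 pos [ 493.3 -120.4  307.7] yaw 107.2 rp [178.6   0.3] grip 44.3 F [-0.   1.1  0.1]
-0.0013 0.0002 0.0181 0.0; -0.0013 0.0002 0.0181 0.0; -0.0013 0.0002 0.0181 0.0; -0.0013 0.0002 0.0181 0.0; -0.0013 0.0002 0.0181 0.0
pinch [ 497.6 -120.   140.5]
[[241.9, 157.0], [242.7, 246.9], [297.2, 246.5], [297.6, 237.7], [252.4, 238.0], [252.6, 157.0]]
```

View pics/w4.png

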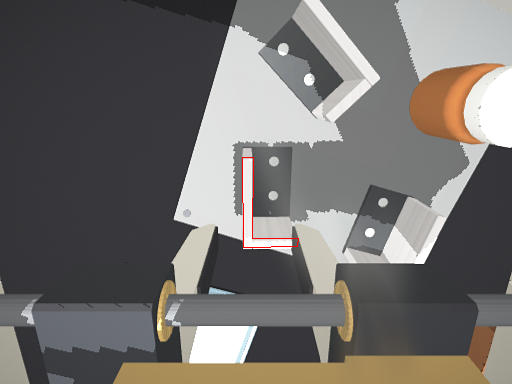

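The second left-hand locator's overlay fits; its wall is at about (247,200). The tool has drifted 1.4° in roll, so I'll aim the grasp point itself and compensate.

Emit:
jog_arm --plan "-0.002 -0.002 0.017 0; -0.002 -0.002 0.018 0; -0.002 -0.0015 0.018 0; 0 0 0.018 0; 0 0 0.015 0"

```text
time_s: 12.38
eef_pos: [493.6, -127.1, 220.8]
tool_rot: [3.111, 0.008, 1.872]
force: [-0.2, 0.2, 1.0]
grip_width: 43.9
```

```bash
python3 rows.py 496.2 -126.5 217 107 48
```

```text
t 12.38 pos [ 493.6 -127.1  220.8] yaw 107.3 rp [178.3   0.4] grip 43.9 F [-0.2  0.2  1. ]
-0.0000 0.0005 0.0008 0.1; -0.0000 0.0005 0.0008 0.1; -0.0000 0.0005 0.0008 0.1; -0.0000 0.0005 0.0008 0.1; -0.0000 0.0005 0.0008 0.1
pinch [ 498.8 -126.8   53.6]
```

Emit:
jog_arm --plan "0 -0.002 0.002 0; 0 0 0 0; 0 0 0 0; 0 0 0 0; 0 0 0 0"

```text
time_s: 13.0
eef_pos: [492.0, -127.7, 219.3]
tool_rot: [3.11, 0.008, 1.872]
force: [0.2, 0.1, 0.2]
grip_width: 44.3
```

Emit:
jog_arm --plan "0 0 0 0; 0 0 0 0; 0 0 0 0; 0 0 0 0; 0 0 0 0" --gripper 0

```text
time_s: 13.62
eef_pos: [491.8, -127.7, 219.5]
tool_rot: [3.111, 0.008, 1.872]
force: [-0.3, 0.1, 0.4]
grip_width: 7.4
```

```bash
python3 rows.py 496.2 -126.5 310 107 48;python3 chk.py 1 494.4 -120.8 -1.275 63 w5
```

```text
t 13.62 pos [ 491.8 -127.7  219.5] yaw 107.3 rp [178.2   0.5] grip 7.4 F [-0.3  0.1  0.4]
-0.0000 0.0009 -0.0181 0.1; -0.0000 0.0009 -0.0181 0.1; -0.0000 0.0009 -0.0181 0.1; -0.0000 0.0009 -0.0181 0.1; -0.0000 0.0009 -0.0181 0.1
pinch [ 497.2 -127.5   52.3]
[[244.8, 179.1], [245.3, 313.0], [328.0, 311.6], [329.2, 299.2], [260.3, 300.2], [261.9, 179.0]]
```

View pics/w5.png

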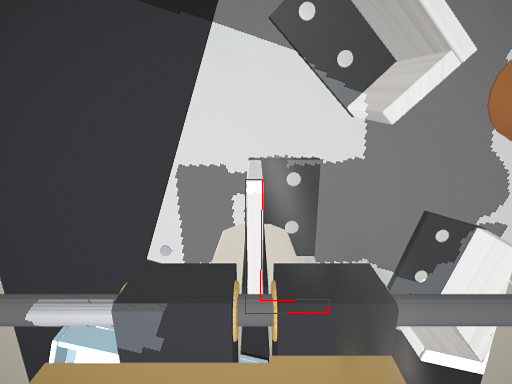

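Gripped. I'll lift, then travel to the left bin.

Emit:
jog_arm --plan "0 0 -0.012 0; 0 0 -0.02 0; 0 0 -0.02 0; 0 0 -0.02 0; 0 0 -0.018 0"

```text
time_s: 14.3
eef_pos: [487.9, -127.4, 312.7]
tool_rot: [3.114, 0.006, 1.873]
force: [-0.8, -0.5, -1.5]
grip_width: 7.4
```

```bash
python3 rows.py 484 297.1 312 96.3 35
```

```text
t 14.30 pos [ 487.9 -127.4  312.7] yaw 107.3 rp [178.4   0.3] grip 7.4 F [-0.8 -0.5 -1.5]
0.0271 0.0082 0.0000 0.7; 0.0272 0.0078 0.0000 0.7; 0.0273 0.0075 0.0000 0.7; 0.0274 0.0071 0.0000 0.7; 0.0275 0.0068 0.0000 0.7
0.0276 0.0064 0.0000 0.7; 0.0276 0.0061 0.0000 0.7; 0.0277 0.0057 0.0000 0.7; 0.0278 0.0054 0.0000 0.7; 0.0279 0.0050 0.0000 0.7
0.0279 0.0046 0.0000 0.7; 0.0280 0.0043 0.0000 0.7; 0.0280 0.0039 0.0000 0.7; 0.0281 0.0036 0.0000 0.7; 0.0281 0.0032 0.0000 0.7
pinch [ 492.6 -127.   145.5]
```

Emit:
jog_arm --plan "0.027 0.008 0 0.7; 0.027 0.008 0 0.7; 0.0275 0.0075 0 0.7; 0.0275 0.007 0 0.7; 0.0275 0.007 0 0.7"

```text
time_s: 14.92
eef_pos: [486.4, 15.1, 317.8]
tool_rot: [3.108, 0.007, 1.802]
force: [-0.1, 0.6, -1.1]
grip_width: 7.7
```

Emit:
jog_arm --plan "0.0275 0.0065 0 0.7; 0.0275 0.006 0 0.7; 0.0275 0.0055 0 0.7; 0.028 0.0055 0 0.7; 0.028 0.005 0 0.7"

```text
time_s: 15.55
eef_pos: [484.2, 161.3, 320.9]
tool_rot: [3.106, 0.004, 1.739]
force: [1.0, -0.8, -2.4]
grip_width: 7.7
```

```bash
python3 rows.py 484 297.1 312 96.3 35
```

```text
t 15.55 pos [484.2 161.3 320.9] yaw 99.7 rp [178.    0.2] grip 7.7 F [ 1.  -0.8 -2.4]
0.0268 0.0045 0.0018 0.7; 0.0268 0.0042 0.0018 0.7; 0.0269 0.0039 0.0018 0.7; 0.0269 0.0036 0.0018 0.7; 0.0270 0.0033 0.0018 0.7
pinch [490.2 161.6 153.7]
```

Emit:
jog_arm --plan "0.027 0.0045 0.001 0.7; 0.027 0.004 0.001 0.7; 0.027 0.004 0.002 0.7; 0.025 0.0035 0.002 0.7; 0.015 0.002 0.002 0.7"

```text
time_s: 16.18
eef_pos: [482.5, 289.1, 315.6]
tool_rot: [3.106, -0.0, 1.679]
force: [-0.2, -0.2, -2.0]
grip_width: 7.3
```

```bash
python3 rows.py 484 297.1 312 96.3 35
```

```text
t 16.18 pos [482.5 289.1 315.6] yaw 96.2 rp [178.  -0.] grip 7.3 F [-0.2 -0.2 -2. ]
0.0016 0.0005 0.0007 -0.0; 0.0016 0.0005 0.0007 -0.0; 0.0016 0.0005 0.0007 -0.0; 0.0016 0.0005 0.0007 -0.0; 0.0016 0.0005 0.0007 -0.0
pinch [488.3 289.8 148.4]
```

Emit:
jog_arm --plan "0.003 -0.001 0.015 0; 0.001 -0.001 0.018 0; 0 -0.001 0.018 0; 0 0 0.018 0; 0 0 0.014 0"

```text
time_s: 16.8
eef_pos: [481.6, 289.6, 228.3]
tool_rot: [3.108, 0.003, 1.676]
force: [0.0, 1.4, -0.8]
grip_width: 7.9
```

```bash
python3 rows.py 484 297.1 216 96.3 35
python3 - <<'E'
from cell import env, camera
import cv2
c=camera("wrist"); p=cv2.cvtColor(c["pixels"],cv2.COLOR_RGB2BGR); cv2.imwrite("pics/wp3.png",p)
E
```

```text
t 16.80 pos [481.6 289.6 228.3] yaw 96.0 rp [178.1   0.2] grip 7.9 F [ 0.   1.4 -0.8]
0.0014 0.0006 0.0025 -0.1; 0.0014 0.0006 0.0025 -0.1; 0.0014 0.0006 0.0025 -0.1; 0.0014 0.0006 0.0025 -0.1; 0.0014 0.0007 0.0025 -0.1
pinch [487.2 289.7  61.1]
```

View pics/wp3.png

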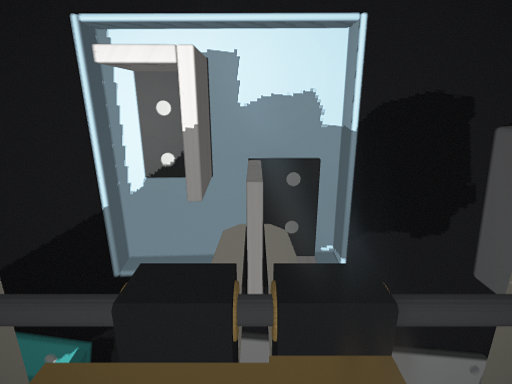

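The second locator is clear of the first one (left, at 190,120). It needs about 6 mm more in +v, then lowering.

Emit:
jog_arm --plan "0.004 0 0 0; 0.003 0 0.001 0; 0 0 0.003 0; 0 0 0.003 0; 0 0 0.001 0"

```text
time_s: 17.48
eef_pos: [481.2, 296.3, 219.3]
tool_rot: [3.108, 0.004, 1.675]
force: [0.3, 0.8, -1.8]
grip_width: 7.6
```

```bash
python3 rows.py 484 297.1 216 96.3 35
```

```text
t 17.48 pos [481.2 296.3 219.3] yaw 96.0 rp [178.1   0.2] grip 7.6 F [ 0.3  0.8 -1.8]
0.0001 0.0006 0.0007 -0.1; 0.0001 0.0006 0.0007 -0.1; 0.0001 0.0006 0.0007 -0.1; 0.0001 0.0006 0.0007 -0.1; 0.0001 0.0006 0.0007 -0.1
pinch [486.8 296.2  52.1]
```

Emit:
jog_arm --plan "0 0 0.0015 0; 0 0 0.001 0; 0 0 0.001 0; 0 0 0.0005 0; 0 0 0 0"

```text
time_s: 18.1
eef_pos: [481.5, 296.1, 215.7]
tool_rot: [3.108, 0.004, 1.675]
force: [-0.5, 0.1, -0.8]
grip_width: 7.7
```

Emit:
jog_arm --plan "0 0 0.0005 0; 0 0 0.0005 0; 0 0 0 0; 0 0 0 0; 0 0 0 0"

```text
time_s: 18.73
eef_pos: [481.5, 296.0, 215.6]
tool_rot: [3.108, 0.003, 1.675]
force: [-0.9, -1.0, 2.7]
grip_width: 7.5
```

Contact. Releasing and rising.

Emit:
jog_arm --plan "0 0 0 0; 0 0 0 0; 0 0 0 0; 0 0 0 0; 0 0 0 0" --gripper 0.028

```text
time_s: 19.35
eef_pos: [482.1, 296.3, 215.0]
tool_rot: [3.106, 0.003, 1.675]
force: [-0.1, 0.2, -0.2]
grip_width: 27.7
```

Emit:
jog_arm --plan "0 0 -0.015 0; 0 0 -0.02 0; 0 0 -0.025 0; 0 0 -0.025 0; 0 0 -0.02 0" --gripper 0.044

```text
time_s: 19.98
eef_pos: [477.9, 295.9, 325.7]
tool_rot: [3.106, 0.003, 1.674]
force: [0.1, 0.2, -0.6]
grip_width: 44.4
```

```bash
python3 rows.py 527.4 8.7 312 150.9 38
python3 - <<'E'
from cell import env, camera
import cv2
c=camera("wrist"); p=cv2.cvtColor(c["pixels"],cv2.COLOR_RGB2BGR); cv2.imwrite("pics/wp4.png",p)
print(env.get_obs()["q"].round(3))
E
```

```text
t 19.98 pos [477.9 295.9 325.7] yaw 95.9 rp [178.    0.2] grip 44.4 F [ 0.1  0.2 -0.6]
-0.0291 0.0019 0.0014 -5.5; -0.0291 -0.0008 0.0014 -5.5; -0.0289 -0.0036 0.0014 -5.5; -0.0284 -0.0064 0.0014 -5.5; -0.0277 -0.0091 0.0014 -5.5
-0.0267 -0.0117 0.0014 -5.5; -0.0255 -0.0142 0.0014 -5.5; -0.0240 -0.0166 0.0014 -5.5; -0.0223 -0.0188 0.0014 -5.5; -0.0204 -0.0208 0.0014 -5.5
pinch [483.9 296.  158.5]
[-0.793  0.576  0.304  1.794 -0.211  0.768 -0.285]
```

View pics/wp4.png

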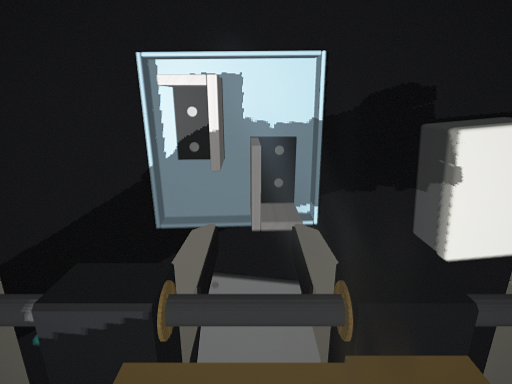

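Both left locators stand upright in the left bin, at about (200,120) and (275,180). Next is the middle right-hand one.

Emit:
jog_arm --plan "-0.029 0.002 0.001 -5.5; -0.029 -0.001 0.001 -5.5; -0.029 -0.0035 0.001 -5.5; -0.0285 -0.0065 0.001 -5.5; -0.0275 -0.009 0.001 -5.5"

```text
time_s: 20.65
eef_pos: [504.5, 152.3, 326.8]
tool_rot: [3.1, 0.019, 2.177]
force: [-0.1, -0.6, 0.8]
grip_width: 44.3
```

```bash
python3 rows.py 524.5 3.5 312 150.9 38
```

```text
t 20.65 pos [504.5 152.3 326.8] yaw 124.7 rp [177.6   1.1] grip 44.3 F [-0.1 -0.6  0.8]
-0.0267 -0.0137 0.0030 -5.2; -0.0254 -0.0160 0.0030 -5.2; -0.0238 -0.0183 0.0030 -5.2; -0.0220 -0.0204 0.0030 -5.2; -0.0201 -0.0223 0.0030 -5.2
pinch [512.1 153.6 159.7]
```

Emit:
jog_arm --plan "-0.0265 -0.0135 0.003 -5.2; -0.0255 -0.016 0.003 -5.2; -0.024 -0.0185 0.003 -5.2; -0.022 -0.0205 0.002 -5.2; -0.015 -0.017 0.001 -4.5"

```text
time_s: 21.28
eef_pos: [524.7, 4.7, 316.1]
tool_rot: [3.111, 0.04, 2.631]
force: [0.5, -0.2, 1.5]
grip_width: 44.0
```

Emit:
jog_arm --plan "0 0 0 0; 0 0 0 0; 0 0 0 0; 0 0 0 0; 0 0 0 0"

```text
time_s: 21.9
eef_pos: [524.3, 6.9, 316.8]
tool_rot: [3.11, 0.04, 2.63]
force: [-0.3, -0.8, 0.2]
grip_width: 43.8
```

```bash
python3 rows.py 524.5 3.5 217 150.9 38;python3 chk.py -1 522.1 11.6 -.508 63 w6
```

```text
t 21.90 pos [524.3   6.9 316.8] yaw 150.7 rp [178.2   2.3] grip 43.8 F [-0.3 -0.8  0.2]
-0.0004 -0.0006 0.0200 -0.0; -0.0004 -0.0006 0.0200 -0.0; -0.0004 -0.0006 0.0200 -0.0; -0.0004 -0.0006 0.0200 -0.0; -0.0004 -0.0006 0.0200 -0.0
pinch [532.6   8.2 149.7]
[[252.2, 136.8], [252.7, 226.0], [199.0, 226.9], [198.4, 218.2], [243.1, 217.4], [241.7, 136.9]]
```

View pics/w6.png

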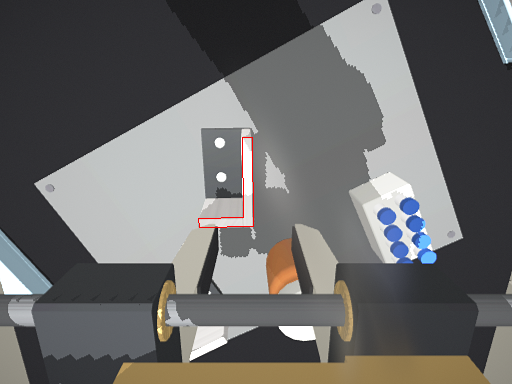

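The model overlay fits the right-hand locator (wall at (247,180)). I'll descend with tilt compensation.

Emit:
jog_arm --plan "0.003 -0.002 0.019 0; 0.003 -0.002 0.02 0; 0.003 -0.001 0.02 0; 0 0 0.02 0; 0 0 0.016 0"

```text
time_s: 22.58
eef_pos: [520.0, 9.0, 220.3]
tool_rot: [3.106, 0.044, 2.631]
force: [0.1, -0.3, -0.1]
grip_width: 44.0
```

```bash
python3 rows.py 524.5 3.5 217 150.9 38
```

```text
t 22.57 pos [520.    9.  220.3] yaw 150.7 rp [178.    2.5] grip 44.0 F [ 0.1 -0.3 -0.1]
-0.0013 -0.0005 0.0007 -0.0; -0.0013 -0.0005 0.0007 -0.0; -0.0013 -0.0005 0.0007 -0.0; -0.0013 -0.0005 0.0007 -0.0; -0.0013 -0.0005 0.0007 -0.0
pinch [529.3  10.5  53.3]
```

Emit:
jog_arm --plan "0 -0.0025 0.001 0; 0 0 0 0; 0 0 0 0; 0 0 0 0; 0 0 0 0"

```text
time_s: 23.2
eef_pos: [519.3, 6.7, 220.1]
tool_rot: [3.106, 0.046, 2.631]
force: [0.7, -0.5, -0.4]
grip_width: 44.0
```

Emit:
jog_arm --plan "0 0 0 0; 0 0 0 0; 0 0 0 0; 0 0 0 0; 0 0 0 0" --gripper 0

```text
time_s: 23.82
eef_pos: [519.1, 6.0, 221.3]
tool_rot: [3.107, 0.046, 2.631]
force: [-2.0, -1.3, 7.9]
grip_width: 7.6
```

```bash
python3 rows.py 524.5 3.5 310 150.9 38;python3 chk.py -1 522.1 11.6 -.508 63 w7
```

```text
t 23.82 pos [519.1   6.  221.3] yaw 150.7 rp [178.    2.6] grip 7.6 F [-2.  -1.3  7.9]
-0.0012 0.0001 -0.0177 -0.0; -0.0012 0.0001 -0.0177 -0.0; -0.0012 0.0001 -0.0177 -0.0; -0.0012 0.0001 -0.0177 -0.0; -0.0012 0.0001 -0.0177 -0.0
pinch [528.6   7.3  54.3]
[[263.5, 177.3], [262.4, 307.6], [180.0, 309.8], [178.8, 297.7], [247.8, 296.0], [246.4, 177.5]]
```

View pics/w7.png

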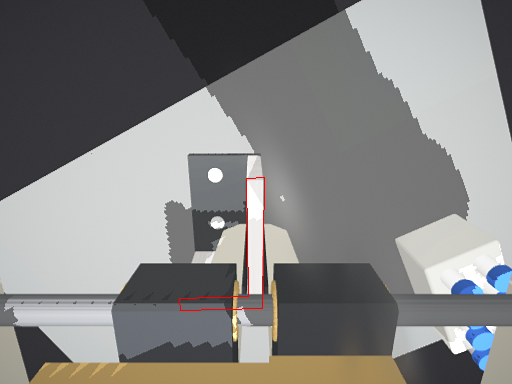

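Gripped. The tool now leans about 2.6°, so I'll place this one with a small turn (long wall along the bin's x) to keep it upright. Lifting.

Emit:
jog_arm --plan "0 0 -0.012 0; 0 0 -0.02 0; 0 0 -0.02 0; 0 0 -0.02 0; 0 0 -0.018 0"

```text
time_s: 24.5
eef_pos: [512.7, 5.6, 313.8]
tool_rot: [3.108, 0.042, 2.631]
force: [0.3, -0.4, -0.8]
grip_width: 7.9
```

```bash
python3 rows.py 438 -271 315 179 30; python3 -c "
from cell import env;print(env.get_obs()['q'].round(2))"
```

```text
t 24.50 pos [512.7   5.6 313.8] yaw 150.7 rp [178.1   2.4] grip 7.9 F [ 0.3 -0.4 -0.8]
-0.0070 -0.0278 -0.0001 -2.8; -0.0056 -0.0281 -0.0001 -2.8; -0.0042 -0.0283 -0.0001 -2.8; -0.0028 -0.0285 -0.0001 -2.8; -0.0014 -0.0286 -0.0001 -2.8
-0.0000 -0.0287 -0.0001 -2.8; 0.0014 -0.0286 -0.0001 -2.8; 0.0028 -0.0285 -0.0001 -2.8; 0.0042 -0.0283 -0.0001 -2.8; 0.0056 -0.0281 -0.0001 -2.8
pinch [521.6   7.  146.8]
[-0.04  0.51 -0.02  1.94  0.01  0.63  1.  ]
```

Emit:
jog_arm --plan "-0.007 -0.028 0 -2.8; -0.0055 -0.028 0 -2.8; -0.004 -0.0285 0 -2.8; -0.003 -0.0285 0 -2.8; -0.0015 -0.0285 0 -2.8"

```text
time_s: 25.12
eef_pos: [475.6, -132.9, 314.1]
tool_rot: [3.116, 0.055, 2.891]
force: [0.0, -0.3, -1.4]
grip_width: 8.2
```

```bash
python3 rows.py 438 -271 315 179 30
```

```text
t 25.12 pos [ 475.6 -132.9  314.1] yaw 165.6 rp [178.6   3.1] grip 8.2 F [ 0.  -0.3 -1.4]
0.0004 -0.0286 -0.0002 -2.7; 0.0018 -0.0286 -0.0002 -2.7; 0.0031 -0.0285 -0.0002 -2.7; 0.0044 -0.0283 -0.0002 -2.7; 0.0057 -0.0280 -0.0002 -2.7
pinch [ 485.5 -131.1  147.1]
```

Emit:
jog_arm --plan "0.0005 -0.0285 0 -2.7; 0.002 -0.0285 0 -2.7; 0.003 -0.0285 0 -2.7; 0.004 -0.026 0 -2.7; 0.003 -0.015 0 -2.7"

```text
time_s: 25.75
eef_pos: [439.9, -260.6, 312.3]
tool_rot: [3.131, 0.059, 3.133]
force: [-0.7, 1.0, -1.2]
grip_width: 7.5
```

Emit:
jog_arm --plan "0 0 0 0; 0 0 0 0; 0 0 0 0; 0 0 0 0; 0 0 0 0"

```text
time_s: 26.38
eef_pos: [440.1, -258.6, 312.8]
tool_rot: [3.13, 0.059, 3.133]
force: [-0.3, 0.1, -1.2]
grip_width: 8.0
```

```bash
python3 rows.py 438 -271 315 179 30
```

```text
t 26.38 pos [ 440.1 -258.6  312.8] yaw 179.5 rp [179.3   3.4] grip 8.0 F [-0.3  0.1 -1.2]
0.0004 -0.0025 -0.0004 0.1; 0.0004 -0.0025 -0.0004 0.1; 0.0004 -0.0025 -0.0004 0.1; 0.0004 -0.0025 -0.0004 0.1; 0.0004 -0.0025 -0.0004 0.1
pinch [ 450.  -256.7  145.8]
```

Emit:
jog_arm --plan "0.003 -0.005 0.01 0.2; 0.003 -0.005 0.02 0; 0.002 -0.004 0.02 0; 0 0 0.02 0; 0 0 0.017 0"

```text
time_s: 27.0
eef_pos: [436.6, -273.4, 221.6]
tool_rot: [3.131, 0.06, 3.127]
force: [0.4, -0.7, -0.3]
grip_width: 7.8
```

```bash
python3 rows.py 438 -271 315 179 30
python3 - <<'E'
from cell import env, camera
import cv2
c=camera("wrist"); p=cv2.cvtColor(c["pixels"],cv2.COLOR_RGB2BGR); cv2.imwrite("pics/wp5.png",p)
E
```

```text
t 27.00 pos [ 436.6 -273.4  221.6] yaw 179.2 rp [179.4   3.4] grip 7.8 F [ 0.4 -0.7 -0.3]
-0.0003 0.0005 -0.0187 0.0; -0.0003 0.0005 -0.0187 0.0; -0.0003 0.0005 -0.0187 0.0; -0.0003 0.0005 -0.0187 0.0; -0.0003 0.0005 -0.0187 0.0
pinch [ 446.7 -271.9   54.6]
```

View pics/wp5.png

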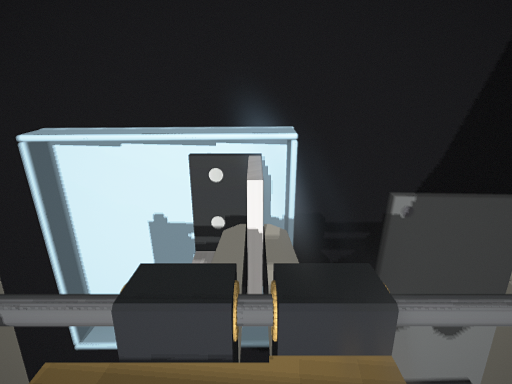

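The locator is inside the bin, close to the +y wall (column 262 against 290) with clearance on all sides. Lowering.

Emit:
jog_arm --plan "0 0 0.001 0; 0 0 0.001 0; 0 0 0.001 0; 0 0 0 0; 0 0 0 0"

```text
time_s: 27.68
eef_pos: [436.3, -273.7, 217.7]
tool_rot: [3.131, 0.058, 3.127]
force: [0.8, 0.2, -1.0]
grip_width: 8.0
```

Emit:
jog_arm --plan "0 0 0.0005 0; 0 0 0.0005 0; 0 0 0.0005 0; 0 0 0 0; 0 0 0 0"

```text
time_s: 28.3
eef_pos: [436.5, -273.7, 217.0]
tool_rot: [3.131, 0.059, 3.127]
force: [0.1, -0.1, 1.5]
grip_width: 7.9
```

Contact. Releasing.

Emit:
jog_arm --plan "0 0 0 0; 0 0 0 0; 0 0 0 0; 0 0 0 0; 0 0 0 0" --gripper 0.028

```text
time_s: 28.92
eef_pos: [436.9, -273.9, 216.6]
tool_rot: [3.132, 0.06, 3.127]
force: [-0.3, -0.2, -1.3]
grip_width: 27.9
```

Emit:
jog_arm --plan "0 0 -0.015 0; 0 0 -0.02 0; 0 0 -0.025 0; 0 0 -0.025 0; 0 0 -0.02 0" --gripper 0.044

```text
time_s: 29.55
eef_pos: [429.9, -274.6, 327.0]
tool_rot: [3.132, 0.059, 3.127]
force: [-0.1, 0.5, -0.6]
grip_width: 44.1
```

```bash
python3 rows.py 641 -128.4 325 91.1 38
python3 - <<'E'
from cell import env, camera
import cv2
c=camera("wrist"); p=cv2.cvtColor(c["pixels"],cv2.COLOR_RGB2BGR); cv2.imwrite("pics/wp6.png",p)
E
```

```text
t 29.55 pos [ 429.9 -274.6  327. ] yaw 179.2 rp [179.4   3.4] grip 44.1 F [-0.1  0.5 -0.6]
-0.0209 0.0149 0.0002 8.8; -0.0184 0.0179 0.0002 8.8; -0.0154 0.0205 0.0002 8.8; -0.0121 0.0227 0.0002 8.8; -0.0085 0.0242 0.0002 8.8
-0.0047 0.0253 0.0002 8.8; -0.0007 0.0257 0.0002 8.8; 0.0032 0.0255 0.0002 8.8; 0.0071 0.0247 0.0002 8.8; 0.0108 0.0233 0.0002 8.8
pinch [ 439.8 -273.   160. ]
```

View pics/wp6.png

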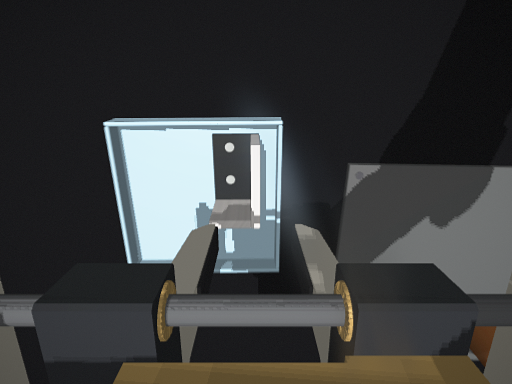

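The third locator stands upright in the right bin at (237,180). Moving to the last one.

Emit:
jog_arm --plan "-0.021 0.015 0 8.8; -0.0185 0.018 0 8.8; -0.0155 0.0205 0 8.8; -0.012 0.0225 0 8.8; -0.0085 0.024 0 8.8"

```text
time_s: 30.22
eef_pos: [536.7, -203.7, 339.9]
tool_rot: [3.091, 0.043, 2.327]
force: [0.3, -0.6, -1.1]
grip_width: 43.9
```

```bash
python3 rows.py 637 -128.4 325 91.1 38
```

```text
t 30.23 pos [ 536.7 -203.7  339.9] yaw 133.3 rp [177.1   2.5] grip 43.9 F [ 0.3 -0.6 -1.1]
-0.0028 0.0249 0.0030 8.4; 0.0009 0.0251 0.0030 8.4; 0.0046 0.0247 0.0030 8.4; 0.0081 0.0237 0.0030 8.4; 0.0115 0.0223 0.0030 8.4
pinch [ 547.7 -203.2  172.9]
```

Emit:
jog_arm --plan "-0.003 0.025 0.003 8.4; 0.001 0.025 0.003 8.4; 0.0045 0.0245 0.003 8.4; 0.008 0.023 0.004 8.4; 0.009 0.015 0.004 7.5"

```text
time_s: 30.85
eef_pos: [633.6, -129.2, 330.4]
tool_rot: [3.074, -0.004, 1.588]
force: [0.4, 0.1, 0.3]
grip_width: 43.9
```

Emit:
jog_arm --plan "0 0 0 0; 0 0 0 0; 0 0 0 0; 0 0 0 0; 0 0 0 0"

```text
time_s: 31.48
eef_pos: [632.0, -130.4, 330.8]
tool_rot: [3.076, -0.003, 1.593]
force: [-0.1, -0.2, -0.0]
grip_width: 44.0
```

```bash
python3 rows.py 637 -128.4 217 91.1 38; python3 chk.py -1 649.3 -122.4 -1.551 63 w8
```

```text
t 31.48 pos [ 632.  -130.4  330.8] yaw 91.2 rp [176.2  -0.2] grip 44.0 F [-0.1 -0.2 -0. ]
0.0004 0.0010 0.0228 0.0; 0.0004 0.0010 0.0228 0.0; 0.0004 0.0010 0.0228 0.0; 0.0004 0.0010 0.0228 0.0; 0.0004 0.0010 0.0228 0.0
pinch [ 643.  -129.6  163.9]
[[258.9, 144.2], [258.5, 228.3], [207.6, 229.6], [207.2, 221.2], [249.5, 220.2], [249.2, 144.3]]
```

View pics/w8.png

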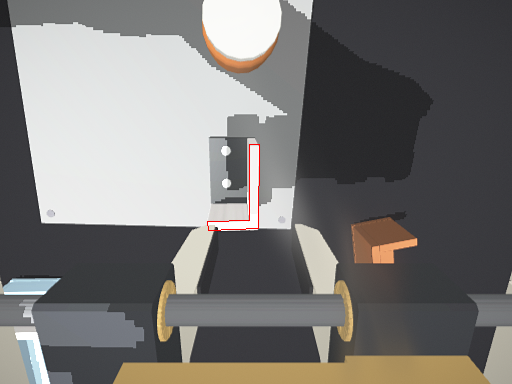

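The overlay fits the last right-hand locator (wall at (254,185)); the brown one at (380,240) is well off. The tool leans about 3.8°. I'll descend and close gently first.

Emit:
jog_arm --plan "0 -0.001 0.021 0; 0 0 0.023 0; 0 0 0.023 0; 0 0 0.023 0; 0 0 0.017 0"

```text
time_s: 32.15
eef_pos: [639.2, -131.3, 223.7]
tool_rot: [3.069, -0.002, 1.592]
force: [0.1, 0.3, -0.5]
grip_width: 43.8
```

```bash
python3 rows.py 637 -128.4 217 91.1 38
```

```text
t 32.15 pos [ 639.2 -131.3  223.7] yaw 91.2 rp [ 1.759e+02 -1.000e-01] grip 43.8 F [ 0.1  0.3 -0.5]
0.0006 -0.0004 0.0013 0.0; 0.0006 -0.0004 0.0013 0.0; 0.0006 -0.0004 0.0013 0.0; 0.0006 -0.0004 0.0013 0.0; 0.0006 -0.0004 0.0013 0.0
pinch [ 651.3 -130.7   56.8]
```

Emit:
jog_arm --plan "0.002 -0.002 0.003 0; 0 0 0.001 0; 0 0 0 0; 0 0 0 0; 0 0 0 0"

```text
time_s: 32.78
eef_pos: [637.9, -129.4, 220.8]
tool_rot: [3.067, -0.001, 1.592]
force: [0.0, -0.6, -1.0]
grip_width: 43.8
```

Emit:
jog_arm --plan "0 0 0 0; 0 0 0 0; 0 0 0 0; 0 0 0 0; 0 0 0 0" --gripper 0 --force 15

```text
time_s: 33.4
eef_pos: [637.5, -129.6, 221.8]
tool_rot: [3.068, -0.001, 1.592]
force: [-2.0, 0.8, 4.6]
grip_width: 9.1
```

```bash
python3 rows.py 637 -128.4 310 91.1 38; python3 chk.py -1 649.3 -122.4 -1.551 63 w9
```

```text
t 33.40 pos [ 637.5 -129.6  221.8] yaw 91.2 rp [ 1.758e+02 -1.000e-01] grip 9.1 F [-2.   0.8  4.6]
0.0002 -0.0001 -0.0176 0.0; 0.0002 -0.0001 -0.0176 0.0; 0.0002 -0.0001 -0.0176 0.0; 0.0002 -0.0001 -0.0176 0.0; 0.0002 -0.0001 -0.0176 0.0
pinch [ 649.7 -129.1   54.9]
[[262.9, 178.3], [261.7, 310.4], [178.6, 314.4], [177.5, 301.8], [247.1, 298.6], [246.2, 178.6]]
```

View pics/w9.png

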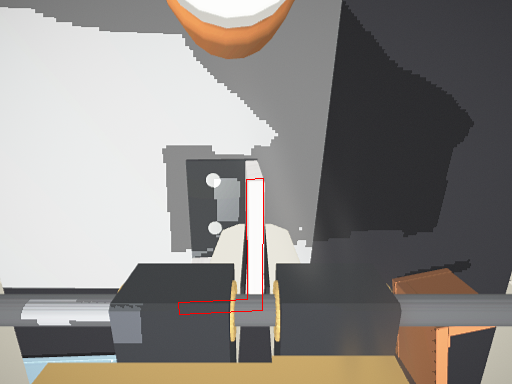

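It is held at 9.1 mm, not yet flush. I'll lift a little, then firm up the grip.

Emit:
jog_arm --plan "0 0 -0.002 0; 0 0 -0.002 0; 0 0 -0.002 0; 0 0 0 0; 0 0 0 0" --force 25

```text
time_s: 34.08
eef_pos: [636.5, -129.4, 226.6]
tool_rot: [3.07, -0.002, 1.592]
force: [-0.4, -0.1, -1.7]
grip_width: 8.1
```

Emit:
jog_arm --plan "0 0 -0.002 0; 0 0 -0.002 0; 0 0 -0.002 0; 0 0 0 0; 0 0 0 0" --force 45

```text
time_s: 34.7
eef_pos: [636.1, -129.3, 232.9]
tool_rot: [3.07, -0.002, 1.592]
force: [0.7, -0.3, -1.6]
grip_width: 8.0
```

```bash
python3 rows.py 637 -128.4 310 91.1 38; python3 chk.py -1 649.3 -122.4 -1.551 63 w10
```

```text
t 34.70 pos [ 636.1 -129.3  232.9] yaw 91.2 rp [ 1.759e+02 -1.000e-01] grip 8.0 F [ 0.7 -0.3 -1.6]
0.0002 0.0002 -0.0154 0.0; 0.0002 0.0002 -0.0154 0.0; 0.0002 0.0002 -0.0154 0.0; 0.0002 0.0002 -0.0154 0.0; 0.0002 0.0002 -0.0154 0.0
pinch [ 648.1 -128.8   66. ]
[[264.0, 173.4], [262.7, 298.1], [184.7, 301.6], [183.8, 289.6], [249.0, 286.9], [248.4, 173.7]]
```

View pics/w10.png

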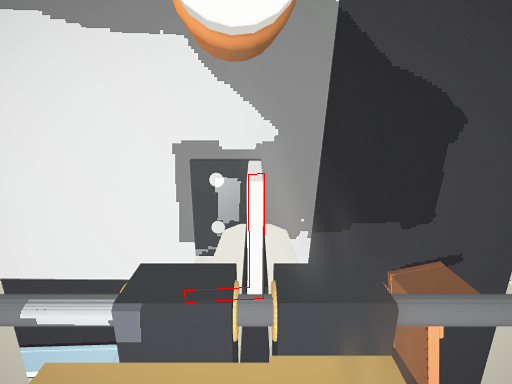

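Now it sits flush with the pads (8.0 mm). Lifting and travelling to the right bin.

Emit:
jog_arm --plan "0 0 -0.015 0; 0 0 -0.018 0; 0 0 -0.018 0; 0 0 -0.018 0; 0 0 -0.012 0"

```text
time_s: 35.38
eef_pos: [630.0, -129.8, 320.2]
tool_rot: [3.068, -0.001, 1.592]
force: [0.1, -0.0, -1.4]
grip_width: 7.7
```

```bash
python3 rows.py 503 -362.5 312 89.1 30
```

```text
t 35.38 pos [ 630.  -129.8  320.2] yaw 91.2 rp [ 1.758e+02 -1.000e-01] grip 7.7 F [ 0.1 -0.  -1.4]
-0.0230 -0.0132 0.0008 0.2; -0.0230 -0.0131 0.0008 0.2; -0.0231 -0.0130 0.0008 0.2; -0.0231 -0.0129 0.0008 0.2; -0.0232 -0.0128 0.0008 0.2
-0.0232 -0.0128 0.0008 0.2; -0.0233 -0.0127 0.0008 0.2; -0.0233 -0.0126 0.0008 0.2; -0.0234 -0.0125 0.0008 0.2; -0.0234 -0.0124 0.0008 0.2
pinch [ 642.2 -129.3  153.3]
```

Emit:
jog_arm --plan "-0.023 -0.013 0 0.2; -0.023 -0.013 0 0.2; -0.023 -0.013 0 0.2; -0.023 -0.013 0 0.2; -0.023 -0.013 0 0.2"

```text
time_s: 36.0
eef_pos: [567.0, -245.5, 319.4]
tool_rot: [3.062, -0.004, 1.581]
force: [-0.3, 0.0, -1.2]
grip_width: 7.6
```

```bash
python3 rows.py 503 -362.5 312 89.1 30
```

```text
t 36.00 pos [ 567.  -245.5  319.4] yaw 90.6 rp [175.5  -0.2] grip 7.6 F [-0.3  0.  -1.2]
-0.0233 -0.0130 0.0015 0.3; -0.0233 -0.0129 0.0015 0.3; -0.0234 -0.0128 0.0015 0.3; -0.0235 -0.0127 0.0015 0.3; -0.0235 -0.0125 0.0015 0.3
pinch [ 580.2 -244.7  152.6]
```

Emit:
jog_arm --plan "-0.0235 -0.013 0 0.3; -0.0235 -0.013 0 0.3; -0.0235 -0.013 0 0.3; -0.022 -0.012 0 0.3; -0.014 -0.008 0 0.3"

```text
time_s: 36.62
eef_pos: [505.0, -356.5, 316.7]
tool_rot: [3.062, -0.005, 1.552]
force: [0.6, 0.3, -1.3]
grip_width: 7.7
```

Emit:
jog_arm --plan "0 0 0 0; 0 0 0 0; 0 0 0 0; 0 0 0 0; 0 0 0 0"

```text
time_s: 37.25
eef_pos: [506.7, -353.9, 317.0]
tool_rot: [3.061, -0.007, 1.556]
force: [0.2, 0.4, -1.0]
grip_width: 7.9
```

```bash
python3 rows.py 503 -362.5 312 89.1 30
```

```text
t 37.25 pos [ 506.7 -353.9  317. ] yaw 89.2 rp [175.4  -0.4] grip 7.9 F [ 0.2  0.4 -1. ]
-0.0017 -0.0007 0.0010 0.0; -0.0017 -0.0007 0.0010 0.0; -0.0017 -0.0007 0.0010 0.0; -0.0017 -0.0007 0.0010 0.0; -0.0017 -0.0007 0.0010 0.0
pinch [ 520.2 -352.9  150.3]
```

Emit:
jog_arm --plan "-0.003 -0.005 0.008 0; -0.003 -0.005 0.02 0; -0.003 -0.0035 0.02 0; 0 0 0.02 0; 0 0 0.016 0"

```text
time_s: 37.88
eef_pos: [498.8, -363.4, 229.2]
tool_rot: [3.06, -0.005, 1.556]
force: [0.7, -0.1, -1.0]
grip_width: 7.5
```

```bash
python3 rows.py 503 -362.5 312 89.1 30
python3 - <<'E'
from cell import env, camera
import cv2
c=camera("wrist"); p=cv2.cvtColor(c["pixels"],cv2.COLOR_RGB2BGR); cv2.imwrite("pics/wp7.png",p)
E
```

```text
t 37.88 pos [ 498.8 -363.4  229.2] yaw 89.1 rp [175.3  -0.3] grip 7.5 F [ 0.7 -0.1 -1. ]
0.0002 0.0008 -0.0166 0.0; 0.0002 0.0008 -0.0166 0.0; 0.0002 0.0008 -0.0166 0.0; 0.0002 0.0008 -0.0166 0.0; 0.0002 0.0008 -0.0166 0.0
pinch [ 512.4 -362.8   62.5]
```

View pics/wp7.png

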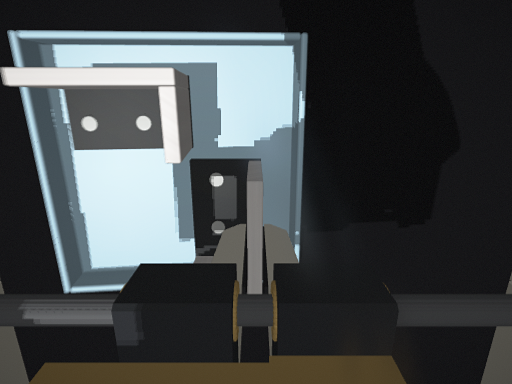

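It has clearance, but I'd like a slightly bigger gap to the first locator. I'll shift +4 mm in x, then lower.

Emit:
jog_arm --plan "0 0.004 0.002 0; 0 0 0.003 0; 0 0 0.002 0; 0 0 0.001 0; 0 0 0 0"

```text
time_s: 38.55
eef_pos: [503.8, -363.5, 220.4]
tool_rot: [3.061, -0.005, 1.556]
force: [-0.1, 0.0, -1.3]
grip_width: 7.9
```

Emit:
jog_arm --plan "0 0 0.001 0; 0 0 0.0005 0; 0 0 0.0005 0; 0 0 0 0; 0 0 0 0"

```text
time_s: 39.17
eef_pos: [503.9, -363.5, 219.9]
tool_rot: [3.06, -0.005, 1.556]
force: [-0.4, 0.6, 1.0]
grip_width: 7.6
```

The foot edge touches. I'll loosen the grip to let it settle flat while lowering slightly, then release.

Emit:
jog_arm --plan "0 0 0.0005 0; 0 0 0.001 0; 0 0 0.001 0; 0 0 0 0; 0 0 0 0" --force 5

```text
time_s: 39.8
eef_pos: [505.2, -363.4, 218.0]
tool_rot: [3.057, -0.004, 1.557]
force: [0.1, 0.7, 3.3]
grip_width: 8.8
```

Emit:
jog_arm --plan "0 0 0 0; 0 0 0 0; 0 0 0 0; 0 0 0 0; 0 0 0 0" --gripper 0.026

```text
time_s: 40.42
eef_pos: [504.6, -363.9, 216.8]
tool_rot: [3.059, -0.004, 1.556]
force: [-0.4, 0.9, -0.1]
grip_width: 25.8
```

Emit:
jog_arm --plan "0 0.001 -0.015 0; 0 0.001 -0.02 0; 0 0.001 -0.025 0; 0 0 -0.025 0; 0 0 -0.02 0"

```text
time_s: 41.05
eef_pos: [498.5, -364.1, 327.6]
tool_rot: [3.058, -0.004, 1.556]
force: [0.1, -0.8, 0.0]
grip_width: 26.2
```

```bash
python3 - <<'E'
from cell import env, camera
import cv2
c=camera("wrist"); p=cv2.cvtColor(c["pixels"],cv2.COLOR_RGB2BGR); cv2.imwrite("pics/wp8.png",p)
E
```

```text
(no output)
```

View pics/wp8.png

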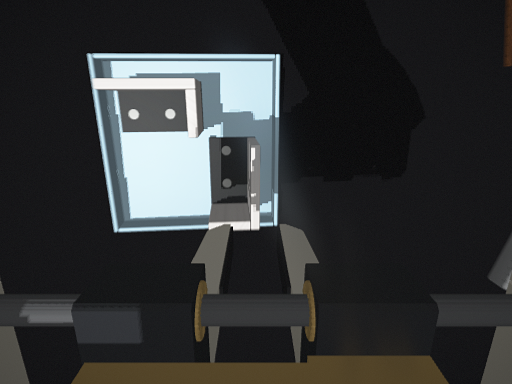

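Both right-hand locators stand in the right bin, at (160,105) and (240,185). I'll raise clear and check with the top and scene cameras.

Emit:
jog_arm --plan "0 0 -0.02 0; 0 0 -0.03 0; 0 0 -0.03 0; 0 0 -0.02 0; 0 0 0 0"

```text
time_s: 41.72
eef_pos: [489.1, -364.2, 436.3]
tool_rot: [3.05, 0.002, 1.555]
force: [0.7, 0.1, -0.6]
grip_width: 26.0
```

```bash
python3 - <<'E'
from cell import env, camera
import cv2,numpy as np,pickle
a=camera("top");pickle.dump(a,open("topF.pkl","wb"));c=cv2.cvtColor(a["pixels"],cv2.COLOR_RGB2BGR); s=cv2.cvtColor(camera("scene")["pixels"],cv2.COLOR_RGB2BGR)
z=lambda p:cv2.resize(p,None,fx=4,fy=4,interpolation=cv2.INTER_CUBIC)
cv2.imwrite("pics/f1.png",np.hstack([z(c[185:275,90:175]),z(c[185:275,340:425])])); cv2.imwrite("pics/f2.png",s); cv2.imwrite("pics/f3.png",c)
E
```

```text
(no output)
```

View pics/f1.png

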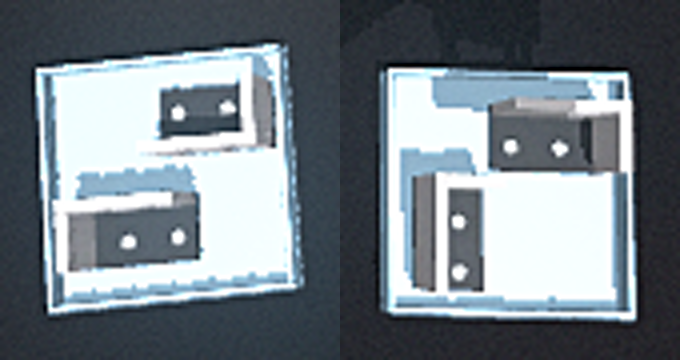

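View pics/f2.png

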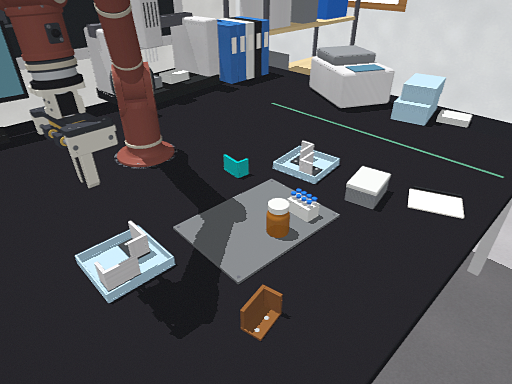

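View pics/f3.png

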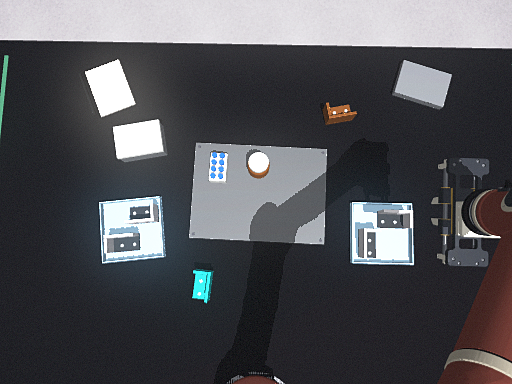

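```bash
python3 - <<'E'
from h import *
c=pickle.load(open("topF.pkl","rb"))
p=cv2.cvtColor(c["pixels"],cv2.COLOR_RGB2BGR); r=cv2.resize(p[185:275,340:425],None,fx=8,fy=8,interpolation=cv2.INTER_CUBIC)
for h,x,y,a in [(-1,517,-356.8,-1.58),(-1,439.2,-272,-.014)]:
    for z,col in [(59,(0,0,255)),(9,(0,200,0))]:
        P=L(h,x,y,a,z)
        if z==9:
            b=np.array([[-37.5,-4],[37.5,-4],[37.5,41],[-37.5,41]])*[1,h];P=np.c_[b@np.array([[np.cos(a),np.sin(a)],[-np.sin(a),np.cos(a)]])+[x,y],np.full(4,z)]
        q=(proj(c,P)-[340,185]+.5)*8-.5
        cv2.polylines(r,[q.round().astype(int)],1,col,1)
cv2.imwrite("pics/f4.png",r[:600])
E
```

```text
(no output)
```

View pics/f4.png

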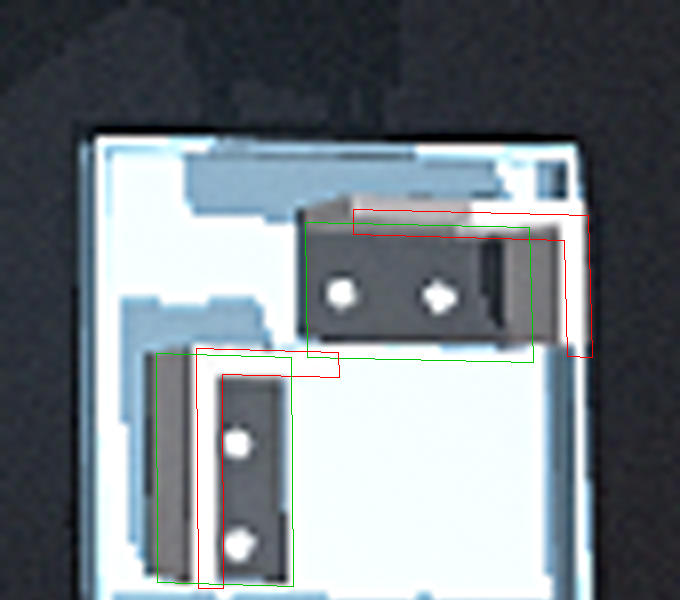

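```bash
python3 - <<'E'
import cv2,numpy as np
s=cv2.imread("pics/f2.png"); z=lambda p:cv2.resize(p,(400,400),interpolation=cv2.INTER_CUBIC)
cv2.imwrite("pics/f5.png",np.hstack([z(s[210:310,75:175]),z(s[120:200,265:345])]))
E
```

```text
(no output)
```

View pics/f5.png

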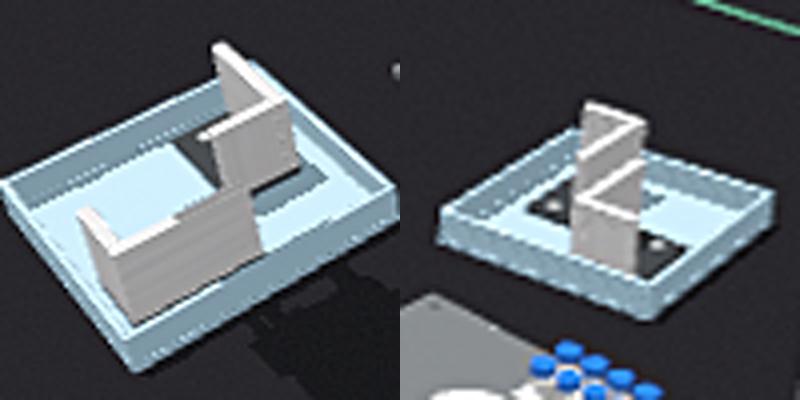

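All four stand upright on the bin floors, and nothing else has moved. Handing in.

```bash
python3 -c "
from cell import env
o=env.get_obs();print(o['time_s'],abs(o['dq']).max());print(env.job_done())"
```

```text
41.825 0.018413458390846398
the job is handed in; nothing more can be done
None
```

The two left-hand locators are in the left bin and the two right-hand ones are in the right bin. I handed the job in at 41.8 s with the arm raised clear; the hand-in gave no verdict.

- **Final check:** the top, scene and wrist pictures show all four upright with their feet on the bin floors, and clear of each other and of the bin walls. The jar, rack, tip box and both look-alikes appear where they stood; I judged that by eye, not by measurement.
- **Forces:** the largest force I read at the end of a move was about 8 N.
- **Tool lean:** the tool drifted to a lean of 4–5° during the run. The last locator was carried slightly tilted and settled flat when I loosened the grip.
- **Disagreement:** in the final overlay, the last locator sat about 4 mm off its predicted spot. It is still well inside the bin.

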